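# Press a tin's lid in the clamp, then show its underside to the code reader

### The arm

A 6-joint arm with a two-finger parallel gripper is mounted at the origin on a cart in front of the work surface, level with it; the furniture and walls round the work are solid. World frame = base frame: x ahead of the robot, y to its left, z up, the work surface at z = 0. Lengths are in m, angles in rad, forces in N, time in s.
With the tool pointing down it reaches from about 0.375 to 0.9 m from the base axis. Payload 3.1 kg.
Tool frame: the origin (TCP) lies midway between the tips of the shut fingers; the grasp point (between the pads) lies 19 mm behind it; z points along the fingers, y is the direction in which the jaws open and shut (so a half turn about z gives the same grasp; the last joint's range is limited). The gripper opens to 85 mm and grips with 20 to 120 N. Pads are 22 mm wide; open, the fingers measure 114 mm over their backs; the gripper's body (76 mm by 85 mm) begins 54 mm behind the grasp point. The pads swing forward as they close: fully open they stand 13 mm farther back than shut.
Start: joints at [-1.468, 0.527, 1.433, -0, 1.181, -0.178], TCP at [0.174, -0.6, 0.203] pointing down, gripper open.
Joint ranges: [-3.08, 3.08], [-0.75, 2.2], [0.22, 2.44], [-1.43, 4.57], [0, 2.65], [-2.85, 2.85]. Speed limits (rad/s): [2.79, 2.79, 3.14, 3.14, 3.14, 3.14].

### API

Orientations are given as a unit quaternion [x, y, z, w].
In Python, from station import manip gives the robot as it stands. The module is installed in compiled form; this text tells all that it offers.
- The arm moves only by the tool drive_tool, never from a script. Its argument "deltas" is one flat list of numbers, 4 for each row, row after row: the shift along the tool's x, y, z in cm, then the turn about the tool's z in degrees. A call has 1 to 12 rows; each row is the pose to reach, as a shift and turn from the pose measured when the call began, along the tool's axes at that moment; what a row does not reach only later rows make up. A row lasts 1/10 s, in which the tool goes at most 50 mm and 8.59 degrees, less where a joint would pass 70% of its speed; a pose out of reach is approached as far as the arm can. A call with a gripper value outside its range is refused whole. "hand" is the finger opening in cm, from 0 to 8.54, set as the call begins (left out, the last holds). The fingers move at their own pace and stop on an object; "squeeze" is the grip in N (left out, the last holds). Time passes only in rows, so rows that repeat a pose let the fingers close. It gives the time, the measured TCP pose, the force and the opening at its end, in the units of the state.
- manip.sense(): the state, without advancing time (a new reading comes with each control period).
- manip.snapshot(name): name is "side" or "top"; returns a dict with "frame" (480x640x3 uint8, red, green, blue), "depth" (480x640 float32, m along the optical axis (not along the pixel's ray), 0 where there is no reading), "fx", "fy", "cx", "cy" (pixels), "R" (3x3) and "t" (3): a world point X has camera coordinates R X + t. Camera axes: x right, y down, z forward; pixel columns grow to the right and rows downward; lengths in m; the calibration is good to about 2 mm. A picture is of the moment at which its call begins.
- manip.sign_off(): hands the job in, once; it reports no verdict.
The state is a dict: "t": time; "q": joint angles; "qd": joint speeds; "tau": joint torques, N m; "tcp_pos": TCP position; "tool_rot": TCP orientation; "force": force on the tool from outside, world axes, zero at the start; "ft_torque": the same for the moment, N m; "finger_gap": opening from 0.0 (shut) to 1.0 (fully open).
Only numpy, scipy, OpenCV 4.12 (cv2) and the standard library are available. Lean on these libraries where they do the work, as an engineer would, in place of code of your own. Each camera call takes 0.05 s, during which the arm holds its last target.

### The job

Press the lid of the tin that sits in the clamping nest: swing the clamp arm over on to it, let go so that the clamp bears on the tin by itself for a moment, then throw the arm fully back. Lift the tin out and show it to the code reader: hold it in the air with its underside squarely facing the reader's window, centred on it and about 10 cm off, and finish while still holding it there. Do not touch the reader, and leave the other things where they are.

Things in the scene. Friction and masses are not known exactly. Their poses are not given: they have to be found in the camera images.
- tin_center (a point): centre of the round red-lidded tin with white lower part in the nest: 62 mm across the lid (60 mm below it), 27 mm high, about 0.09 kg; the lid is one piece with it. The point is half-way up, 13.5 mm above the underside; z axis = the tin's axis, out through the lid. Its sides along the hinge axis are free for fingers, with 12 mm of room below its underside.
- nest_seat (a point): centre of the top of the nest's round seat (44 mm diameter, 20 mm above the table) that carries the tin. x axis parallel to the clamp's hinge axis, y level toward the hinge, z up. Four 6 mm pins locate the tin with about 2 mm play: 35.5 mm from the centre, tops 8 mm above the seat, 40 degrees either side of the +y and of the -y direction.
- clamp_hinge (a point): point on the clamp arm's hinge axis, midway between its two steel cheeks (31 mm over their outsides, tops 68 mm above the table); 65 mm above the table and 90 mm along y from the seat's centre. Axes as nest_seat; the hinge axis is x.
- clamp_knob (a point): centre of the black knob, the handle (a cylinder of 28 mm diameter, 24 mm wide along the hinge axis, flat ends) at the free end of the clamp arm, 150 mm from the hinge axis: at hinge - 150*cos(q) mm along the nest's y and 150*sin(q) mm above the hinge, q = joint clamp. The arm is a steel bar 14 mm wide, 12 mm thick, with a 24 mm rubber pad on its under side 90 mm from the hinge.
- clamp (a joint): angle of the clamp arm, rad: 0 = level, pad on the tin's lid, knob past the tin at 65 mm height; 1.57 = upright; 2.05 = thrown fully back on its stop, leaning away from the tin (the start). A damped over-centre spring drives it to the nearer end (dead centre near 0.97); leaving an end takes 5 to 7 N at the knob. Left alone on the tin, the pad presses with about 10 N.
- reader_window (a point): centre of the round window of the code reader (grey head 70 x 82 x 44 mm between two uprights), about 95 mm above the table. z axis points straight out of the window, up and toward the robot, 0.35 to 0.65 rad from vertical; the head keeps its tilt. The tin's centre belongs on this axis 115 mm from the window (underside 100 mm off), tin's z along it.
- other_tin: second tin, with a gold-coloured lid, 62 mm across, 27 mm high, standing on the table; origin at the centre of its underside. Not to be moved.
- label_roll: white roll of labels, 44 mm diameter, 26 mm high; origin at the centre of its underside. Not to be moved.
- ribbon: red ribbon on a white spool, 76 x 62 x 38 mm; origin at the centre of its underside. Not to be moved.
- reader: the reader's black foot, 100 x 90 mm, fixed to the table, with two uprights 88 mm high; origin at the centre of its underside, the window faces its -x side. Not to be touched.
- nest: the clamping nest, fixed to the table: aluminium base plate 110 mm (x) by 190 mm (y, from -65 to +125) by 8 mm; origin on the table below the seat's centre, y axis toward the hinge.
Mind the look-alikes: they are no part of the job. What is shaped like the part that bears tin_center but black or green is not meant.

How it is judged:
By the outcome, as a careful person would: the job done as asked, in the order asked, and still so for the second after the job is handed in, while the arm keeps its last pose, push and grip.
It also fails if it takes over 70 s, if anything falls off the work surface, if the arm or the gripper's body presses on something with over 40 N, if the wrist force passes 120 N, or if a joint passes its speed limit or range.

## Working session

There is one attempt and no reset: what is moved stays moved. The work goes in short steps, Python scripts to look and compute and a tool call to move; the robot and the scene stay as the last step left them, time stands still between calls to the robot, and variables do not carry over. Pictures are saved under pics/ and viewed, and the job is handed in when it is done.

Besides the shell and the picture viewer there is one more tool, called after "Emit:" in YAML: its name, and indented under it one key for each argument. drive_tool: Moves the arm, as the interface text tells. Its arguments: {"type":"object","properties":{"deltas":{"type":"array"},"hand":{"type":"number"},"squeeze":{"type":"number"}},"required":["deltas"]}

```bash
mkdir -p pics; ls; cat > h.py <<'E'
import numpy as np, cv2, pickle
from station import manip
def snap(n,tag):
    s=manip.snapshot(n); pickle.dump(s,open(f'{n}_{tag}.pkl','wb')); cv2.imwrite(f'pics/{n}_{tag}.png',s['frame'][:,:,::-1]); return s
def world(s,u,v):
    z=s['depth'][int(round(v)),int(round(u))]
    return s['R'].T@(np.array([(u-s['cx'])/s['fx']*z,(v-s['cy'])/s['fy']*z,z])-s['t'])
def onplane(s,u,v,h):
    d=s['R'].T@np.array([(u-s['cx'])/s['fx'],(v-s['cy'])/s['fy'],1]); c=-s['R'].T@s['t']
    return c+d*(h-c[2])/d[2]
def cloud(s):
    z=s['depth'].astype(float); v,u=np.mgrid[:480,:640]
    P=np.stack([(u-s['cx'])/s['fx']*z,(v-s['cy'])/s['fy']*z,z],-1)-s['t']
    P=P@s['R']; P[z==0]=np.nan; return P
E
python3 - <<'E'
from h import *
for n in('side','top'):
    s=snap(n,'0'); print(n,s['fx'],s['R'].round(3).tolist(),(-s['R'].T@s['t']).round(3))
print(manip.sense())
E
```

```text
pics
side 467.8885656711335 [[-0.834, 0.552, 0.009], [0.49, 0.747, -0.449], [-0.255, -0.37, -0.893]] [0.771 0.296 0.918]
top 438.78781571474315 [[0.001, -1.0, 0.031], [-0.986, -0.006, -0.168], [0.168, -0.03, -0.985]] [ 0.407 -0.027  0.911]
{'t': 0.1, 'q': array([-1.46751941e+00,  5.28392544e-01,  1.43380166e+00,  1.68400666e-05,
        1.18137644e+00, -1.78508089e-01]), 'qd': array([-6.10794316e-04, -2.08016907e-03, -7.04292530e-04, -4.97825280e-04,
       -1.95734335e-03, -5.63301572e-05]), 'tau': array([-3.73107214e-04, -4.43304384e+01, -1.78585839e+01, -2.76890714e-04,
        3.88385175e-03,  8.69364186e-06]), 'tcp_pos': array([ 0.17374861, -0.59962852,  0.20191089]), 'tool_rot': array([ 9.90091025e-01,  1.40423586e-01,  4.49737595e-05, -9.88001413e-04]), 'force': array([ 0.3527443 ,  0.00718604, -1.04467013]), 'ft_torque': array([-0.00858952, -0.0052108 ,  0.02772214]), 'finger_gap': 0.9979777736526528}
```

View pics/side_0.png

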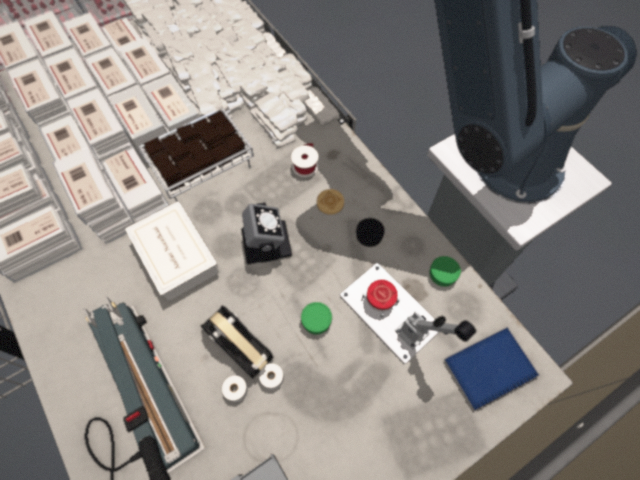

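View pics/top_0.png

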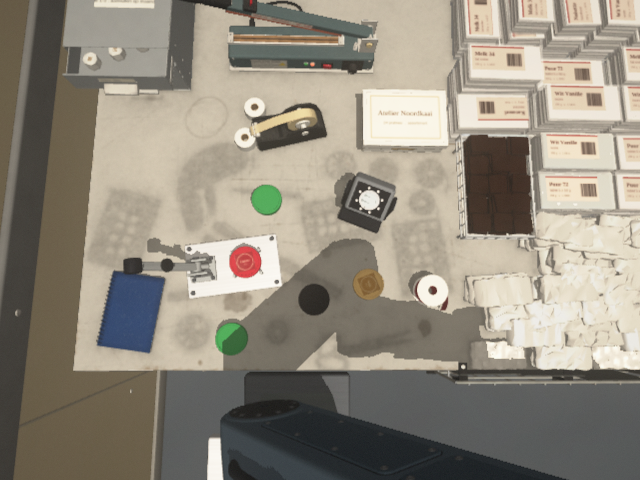

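The side view shows the red tin in the nest at (382,294) and the reader at (266,228). In the top view the candidates are:
- red lid in the nest at (245,262), which is the one I want
- green discs at (266,199) and (231,338)
- black disc at (314,299)
- gold tin at (368,284)
- red/white ribbon at (432,290)

The knob is at (133,265) and the reader window at (368,201).

```bash
python3 - <<'E'
from h import *
S={n:pickle.load(open(f'{n}_0.pkl','rb')) for n in('side','top')}
def red(s,box):
    f=s['frame'].astype(int); m=((f[...,0]>120)&(f[...,1]<80)&(f[...,2]<90)).astype(np.uint8)
    k=np.zeros_like(m); x0,y0,x1,y1=box; k[y0:y1,x0:x1]=m[y0:y1,x0:x1]; return cv2.morphologyEx(k,cv2.MORPH_CLOSE,np.ones((5,5)))
for n,b in(('top',(215,235,275,290)),('side',(355,270,410,320))):
    s=S[n]; m=red(s,b); c=max(cv2.findContours(m,0,2)[0],key=cv2.contourArea)
    e=cv2.fitEllipse(cv2.convexHull(c)); print(n,'lid',e, onplane(s,*e[0],.043).round(4), world(s,*e[0]).round(4))
    P=cloud(s); q=P[m>0]; q=q[q[:,2]>.043]; print(' mean',np.nanmedian(q,0).round(4))
a=S['top']['frame'][140:320,100:440,::-1]; cv2.imwrite('pics/ct.png',cv2.resize(a,None,fx=2.3,fy=2.3,interpolation=3))
a=S['side']['frame'][190:370,220:490,::-1]; cv2.imwrite('pics/cs.png',cv2.resize(a,None,fx=2.9,fy=2.9,interpolation=3))
E
```

```text
top lid ((245.0065460205078, 261.51934814453125), (30.200864791870117, 30.329044342041016), 84.90745544433594) [0.4894 0.0939 0.043 ] [0.4888 0.0931 0.0488]
 mean [0.49   0.0925 0.0467]
side lid ((381.80645751953125, 294.8426208496094), (28.184446334838867, 29.85287094116211), 122.14120483398438) [0.4879 0.0951 0.043 ] [0.4892 0.096  0.0469]
 mean [0.489  0.0951 0.0463]
```

View pics/ct.png

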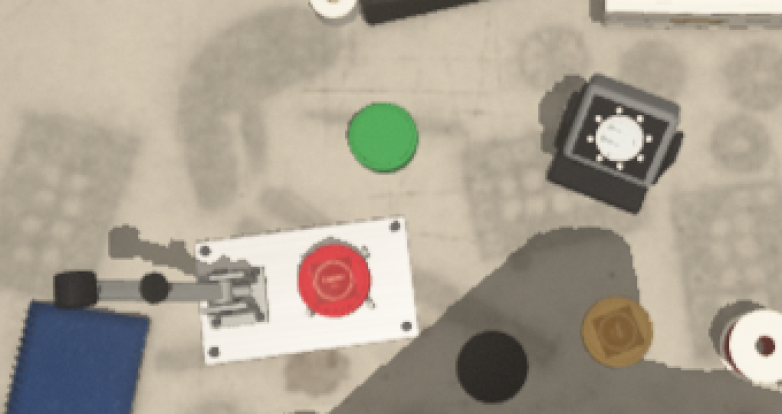

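View pics/cs.png

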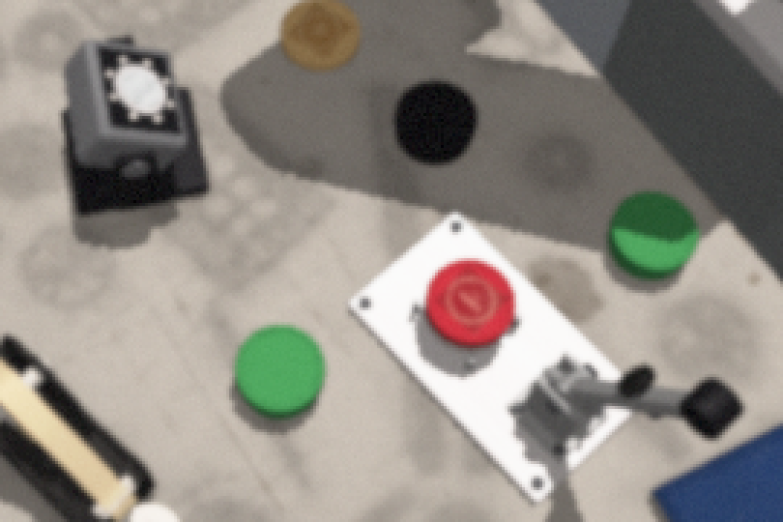

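The crops confirm it: the round red lid sits on the white nest plate (top crop 334,280), with the clamp leaning back to the left. Next I'll measure the nest axis, knob and reader.

```bash
python3 - <<'E'
from h import *
S={n:pickle.load(open(f'{n}_0.pkl','rb')) for n in('side','top')}
# plate
for n,b in(('top',(175,225,290,305)),('side',(335,255,445,365))):
    s=S[n]; f=s['frame'].astype(int); m=((f.min(2)>195)).astype(np.uint8); k=np.zeros_like(m);x0,y0,x1,y1=b;k[y0:y1,x0:x1]=m[y0:y1,x0:x1]
    c=max(cv2.findContours(k,0,2)[0],key=cv2.contourArea).reshape(-1,2)
    W=np.array([onplane(s,u,v,.008)[:2] for u,v in c],np.float32)
    r=cv2.minAreaRect(W*1000); bx=cv2.boxPoints(r)/1000; print(n,r); print(bx.round(4))
    # knob
    P=cloud(s)
    q=P[y0-60:y1+60,max(0,x0-80):x1+60].reshape(-1,3)
    q=q[(q[:,2]>.12)]; print('high pts',len(q)); 
    if len(q): print(np.nanmedian(q[q[:,2]>.175],0),q[:,2].max())
# reader window: white disc
P={n:cloud(S[n]) for n in S}
for n,b in(('top',(350,180,390,220)),('side',(250,205,285,245))):
    s=S[n];x0,y0,x1,y1=b; f=s['frame'].astype(int); k=np.zeros((480,640),np.uint8); k[y0:y1,x0:x1]=(f.min(2)>150)[y0:y1,x0:x1]
    k=cv2.morphologyEx(k,cv2.MORPH_OPEN,np.ones((5,5)))
    c=max(cv2.findContours(k,0,2)[0],key=cv2.contourArea); e=cv2.fitEllipse(c); print(n,'win',e,world(s,*e[0]).round(4),onplane(s,*e[0],.095).round(4))
    kk=np.zeros_like(k); cv2.circle(kk,tuple(int(round(t)) for t in e[0]),15,1,-1)
    q=P[n][kk>0]; q=q[(q[:,2]>.05)]
    for i in range(4):
        c0=np.median(q,0) if i==0 else q.mean(0); U=np.linalg.svd(q-c0)[2][2]; U*=np.sign(U[2]); d=(q-c0)@U; q=q[abs(d-np.median(d))<max(.003,1.5*d.std()) ]
    print(len(q),'normal',U.round(3),'tilt',np.arccos(U[2]),'az',np.degrees(np.arctan2(U[1],U[0])),d.std(), q.mean(0).round(4))
E
```

```text
top ((484.17083740234375, 123.62540435791016), (108.32146453857422, 188.192138671875), 7.814313888549805)
[[0.4177 0.2095]
 [0.4433 0.023 ]
 [0.5506 0.0378]
 [0.525  0.2242]]
high pts 638
[0.46634035 0.24543653 0.20833242] 0.21463879908334416
side ((481.83648681640625, 122.05878448486328), (109.36381530761719, 189.6829376220703), 7.894004821777344)
[[0.4146 0.2085]
 [0.4407 0.0206]
 [0.549  0.0356]
 [0.523  0.2235]]
high pts 633
[0.46956009 0.25003898 0.20755487] 0.2145048888879094
top win ((368.80780029296875, 199.72784423828125), (19.276531219482422, 19.832365036010742), 100.85716247558594) [ 0.6039 -0.146   0.0953] [ 0.604  -0.1461  0.095 ]
654 normal [-0.515  0.201  0.833] tilt 0.5858208941187296 az 158.67325493101904 0.0013594283416057283 [ 0.6035 -0.1465  0.0958]
side win ((267.7306213378906, 220.45242309570312), (14.706692695617676, 19.478561401367188), 129.55014038085938) [ 0.6014 -0.1478  0.0934] [ 0.6017 -0.1469  0.095 ]
626 normal [-0.52   0.194  0.832] tilt 0.588735066473427 az 159.52718960829324 0.0014214901515894243 [ 0.6019 -0.1479  0.0947]
```

```bash
cat >> h.py <<'E'
from scipy.spatial.transform import Rotation as Ro
def d(*pts):
    "pts: (x,y,z,yawdeg of tool x or None) -> tool deltas cm, deg"
    st=manip.sense(); R=Ro.from_quat(st['tool_rot']).as_matrix(); p=st['tcp_pos']
    psi=np.degrees(np.arctan2(R[1,0],R[0,0]))
    for q in pts:
        v=R.T@(np.array(q[:3])-p)*100; a=0 if len(q)<4 or q[3] is None else -((q[3]-psi+180)%360-180)
        print(v.round(2).tolist()+[round(a,1)])
def info():
    st=manip.sense(); R=Ro.from_quat(st['tool_rot']).as_matrix()
    print('t',round(st['t'],2),'tcp',st['tcp_pos'].round(4),'psi',np.degrees(np.arctan2(R[1,0],R[0,0])).round(2),'z',R[:,2].round(4),'q',st['q'].round(3),'F',st['force'].round(1),'gap',round(st['finger_gap'],3))
E
python3 - <<'E'
from h import *
info(); d((.25,-.55,.33,None),(.5,-.2,.34,97.85))
E
```

```text
t 0.1 tcp [ 0.1737 -0.5996  0.2019] psi 16.14 z [-2.e-04  2.e-03 -1.e+00] q [-1.468  0.528  1.434  0.     1.181 -0.179] F [ 0.4  0.  -1. ] gap 0.998
[8.71, -2.67, -12.8, 0]
[42.46, -29.34, -13.74, np.float64(-81.7)]
```

Emit:
drive_tool:
  deltas: [4,-1,-6,0,8.7,-2.7,-12.8,-8,14,-7,-13.7,-16,18,-10,-13.7,-24,22,-13,-13.7,-32,26,-16,-13.7,-40,30,-19,-13.7,-48,34,-22,-13.7,-56,38,-26,-13.7,-64,42.4,-29.3,-13.7,-72,42.4,-29.3,-13.7,-80,42.4,-29.3,-13.7,-81.7]
  hand: 8.5

```text
t: 1.3
tcp_pos: [0.501, -0.1965, 0.3393]
tool_rot: [0.654, 0.756, 0.001, -0.001]
force: [-0.8, -0.8, 0.4]
finger_gap: 0.996
```

```bash
python3 - <<'E'
from h import *
info(); d((.466,.2515,.30,97.85),(.466,.2515,.18,97.85))
E
```

```text
t 1.3 tcp [ 0.501  -0.1965  0.3393] psi 98.25 z [-2.0e-04  3.8e-03 -1.0e+00] q [-0.583  0.274  1.459  0.003  1.411 -0.728] F [-0.8 -0.8  0.4] gap 0.996
[44.82, 2.97, 4.11, np.float64(0.4)]
[44.78, 2.96, 16.11, np.float64(0.4)]
```

Emit:
drive_tool:
  deltas: [4.5,0.3,0,0.4,9,0.6,0,0.4,13.5,0.9,0,0.4,18,1.2,0.5,0.4,22.5,1.5,1,0.4,27,1.8,1.5,0.4,31.5,2.1,2,0.4,36,2.4,2.5,0.4,40,2.7,3,0.4,43,2.9,4,0.4,44.8,3,4,0.4,44.8,3,4,0.4]
  hand: 5.5

```text
t: 2.5
tcp_pos: [0.4653, 0.2533, 0.3002]
tool_rot: [0.656, 0.755, 0.001, -0.002]
force: [0.4, 0.5, -0.3]
finger_gap: 0.648
```

```bash
python3 - <<'E'
from h import *
info(); s=snap('side','1'); cv2.imwrite('pics/s1c.png',cv2.resize(s['frame'][200:400,330:560,::-1],None,fx=3,fy=3,interpolation=3))
s=snap('top','1');cv2.imwrite('pics/t1c.png',cv2.resize(s['frame'][180:330,70:280,::-1],None,fx=3,fy=3,interpolation=3))
d((.466,.2515,.24,97.85),(.466,.2515,.179,97.85))
E
```

```text
t 2.5 tcp [0.4653 0.2533 0.3002] psi 98.06 z [-0.0019  0.0039 -1.    ] q [0.285 0.292 1.541 0.004 1.309 0.143] F [ 0.4  0.5 -0.3] gap 0.648
[0.01, 0.01, 6.07, np.float64(0.1)]
[-0.01, 0.01, 12.17, np.float64(0.1)]
```

View pics/s1c.png

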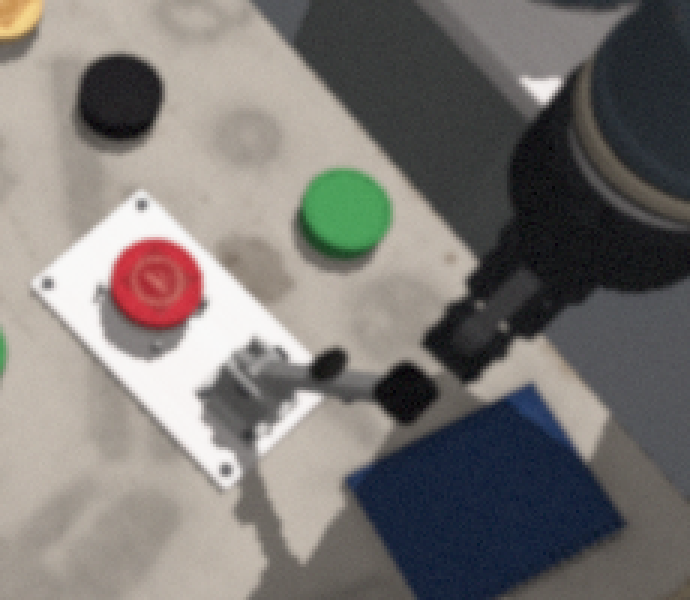

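View pics/t1c.png

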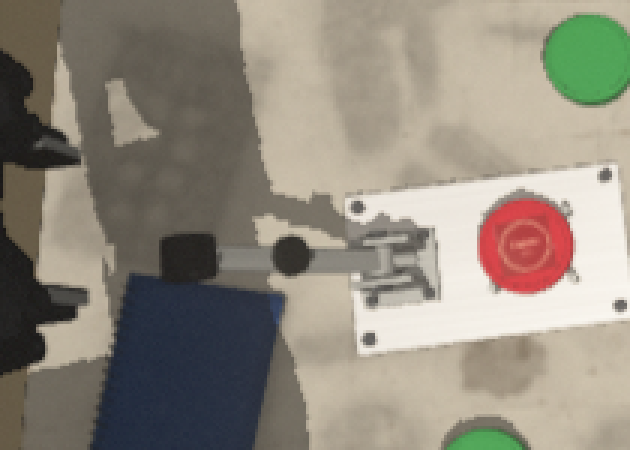

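The side crop shows the open fingers above and behind the knob (403,390), and the top crop shows the jaws straddling its line (knob 188,257). Next I go down and grip its flat ends.

Emit:
drive_tool:
  deltas: [0,0,4,0.1,0,0,6,0.1,0,0,8,0.1,0,0,10,0.1,0,0,12.1,0.1,0,0,12.1,0.1,0,0,12.1,0.1]

```text
t: 3.3
tcp_pos: [0.4663, 0.2506, 0.18]
tool_rot: [0.658, 0.753, 0.001, -0.001]
force: [0.2, 0.3, -0.2]
finger_gap: 0.645
```

```bash
python3 - <<'E'
from h import *
info(); s=snap('side','2'); cv2.imwrite('pics/s2c.png',cv2.resize(s['frame'][200:400,330:560,::-1],None,fx=3,fy=3,interpolation=3))
s=snap('top','2');cv2.imwrite('pics/t2c.png',cv2.resize(s['frame'][180:330,70:280,::-1],None,fx=3,fy=3,interpolation=3))
E
```

```text
t 3.3 tcp [0.4663 0.2506 0.18  ] psi 97.74 z [-0.0012  0.0027 -1.    ] q [0.28  0.43  1.697 0.003 1.015 0.143] F [ 0.2  0.3 -0.2] gap 0.645
```

View pics/s2c.png

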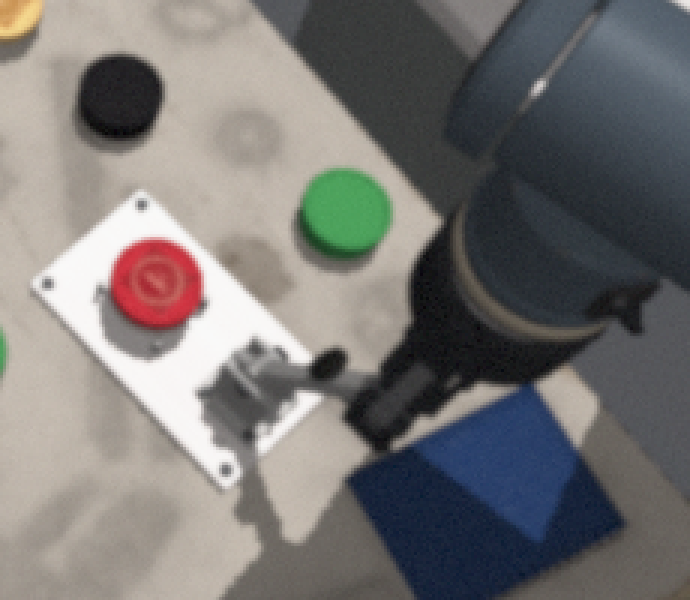

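View pics/t2c.png

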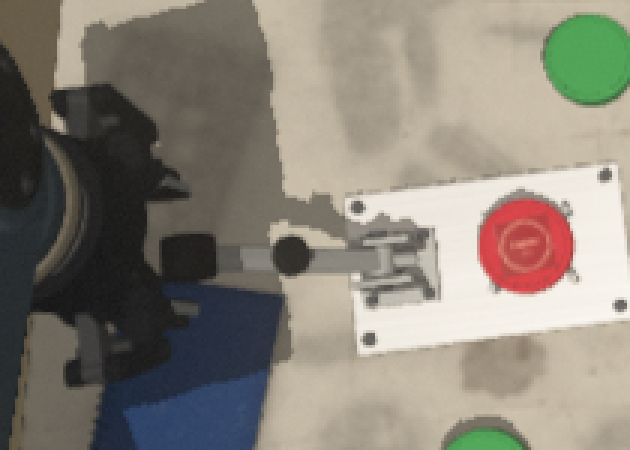

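```bash
python3 - <<'E'
from h import *
s=pickle.load(open('top_2.pkl','rb')); s2=pickle.load(open('side_2.pkl','rb'))
def pr(s,X):
    c=s['R']@np.array(X)+s['t']; return (s['fx']*c[0]/c[2]+s['cx'],s['fy']*c[1]/c[2]+s['cy'])
st=manip.sense(); R=Ro.from_quat(st['tool_rot']).as_matrix(); p=st['tcp_pos']
g=p-R[:,2]*.019
for X in (g,g+R[:,1]*.0275,g-R[:,1]*.0275,(.466,.2515,.198)):
    u,v=pr(s,X); a,b=pr(s2,X); print(X,((u-70)*3,(v-180)*3),((a-330)*3,(b-200)*3))
P=cloud(pickle.load(open('top_0.pkl','rb')))
q=P[250:280,115:150].reshape(-1,3); q=q[q[:,2]>.19]; print(np.percentile(q,[2,50,98],axis=0).round(4))
P=cloud(pickle.load(open('side_1.pkl','rb')))
q=P[315:345,450:480].reshape(-1,3); q=q[(q[:,2]>.17)&(q[:,2]<.22)]; print(np.percentile(q,[2,50,98],axis=0).round(4))
E
```

```text
[0.46701989 0.25120299 0.19995341] (np.float64(187.53582724743694), np.float64(257.3034992366066)) (np.float64(402.28773547607307), np.float64(394.07540991923383))
[0.49426748 0.25491995 0.20000725] (np.float64(184.16602888529624), np.float64(206.56029618564213)) (np.float64(367.31004814210803), np.float64(428.2268351957699))
[0.4397723  0.24748603 0.19989958] (np.float64(190.94830046555523), np.float64(308.68931013805394)) (np.float64(436.4796780625718), np.float64(360.6911680980624))
(0.466, 0.2515, 0.198) (np.float64(188.25771677364884), np.float64(259.52048901531356)) (np.float64(403.0950168646767), np.float64(394.5302645449057))
[[0.4543 0.2381 0.1936]
 [0.4659 0.2479 0.2091]
 [0.4786 0.264  0.2132]]
[[0.4545 0.232  0.1735]
 [0.4695 0.2497 0.2075]
 [0.4779 0.2638 0.2135]]
```

The projected grasp point lands on the knob centre (top crop 188,258), so I close on it.

Emit:
drive_tool:
  deltas: [0,0,0,0,0,0,0,0,0,0,0,0,0,0,0,0,0,0,0,0,0,0,0,0,0,0,0,0]
  hand: 0
  squeeze: 40

```text
t: 4.1
tcp_pos: [0.465, 0.251, 0.1821]
tool_rot: [0.657, 0.754, 0.0, -0.002]
force: [-5.0, -2.0, 8.3]
finger_gap: 0.237
```

```bash
cat >> h.py <<'E'
SEAT=np.array([.4878,.0937]); NY=np.array([-.1366,.9906]); NX=np.array([.9906,.1366])
def knob(q): 
    c=SEAT+NY*(.09-.15*np.cos(q)); return np.array([c[0],c[1],.065+.15*np.sin(q)])
def arc(q0,qs):
    p=manip.sense()['tcp_pos']
    d(*[tuple(p+knob(q)-knob(q0)) for q in qs])
E
python3 - <<'E'
from h import *
info(); arc(2.05,np.linspace(2.05,.1,13)[1:])
E
```

```text
t 4.1 tcp [0.465  0.251  0.1821] psi 97.79 z [-0.0019  0.0027 -1.    ] q [0.281 0.426 1.696 0.004 1.021 0.143] F [-5.  -2.   8.3] gap 0.237
[-2.24, 0.0, -0.95, 0]
[-4.61, 0.0, -1.52, 0]
[-7.04, 0.0, -1.71, 0]
[-9.46, 0.01, -1.5, 0]
[-11.82, 0.01, -0.9, 0]
[-14.05, 0.01, 0.08, 0]
[-16.1, 0.02, 1.4, 0]
[-17.9, 0.02, 3.03, 0]
[-19.41, 0.03, 4.94, 0]
[-20.6, 0.03, 7.07, 0]
[-21.43, 0.04, 9.36, 0]
[-21.87, 0.04, 11.75, 0]
```

Emit:
drive_tool:
  deltas: [-1.1,0,-0.5,0,-2.2,0,-0.95,0,-3.4,0,-1.25,0,-4.6,0,-1.5,0,-5.8,0,-1.6,0,-7,0,-1.7,0]

```text
t: 4.7
tcp_pos: [0.4747, 0.1798, 0.1994]
tool_rot: [0.657, 0.753, 0.0, -0.001]
force: [-0.5, -0.1, 0.3]
finger_gap: 0.001
```

```bash
python3 - <<'E'
from h import *
info(); s=snap('side','3'); cv2.imwrite('pics/s3c.png',cv2.resize(s['frame'][200:400,330:560,::-1],None,fx=3,fy=3,interpolation=3))
arc(1.56,np.linspace(1.56,.1,11)[1:])
E
```

```text
t 4.7 tcp [0.4747 0.1798 0.1994] psi 97.79 z [-0.0016  0.0015 -1.    ] q [0.141 0.375 1.726 0.002 1.042 0.004] F [-0.5 -0.1  0.3] gap 0.001
[-2.18, 0.0, 0.18, 0]
[-4.31, 0.01, 0.68, 0]
[-6.35, 0.02, 1.48, 0]
[-8.24, 0.02, 2.57, 0]
[-9.96, 0.03, 3.92, 0]
[-11.47, 0.03, 5.51, 0]
[-12.72, 0.04, 7.31, 0]
[-13.71, 0.04, 9.26, 0]
[-14.39, 0.05, 11.34, 0]
[-14.77, 0.05, 13.49, 0]
```

View pics/s3c.png

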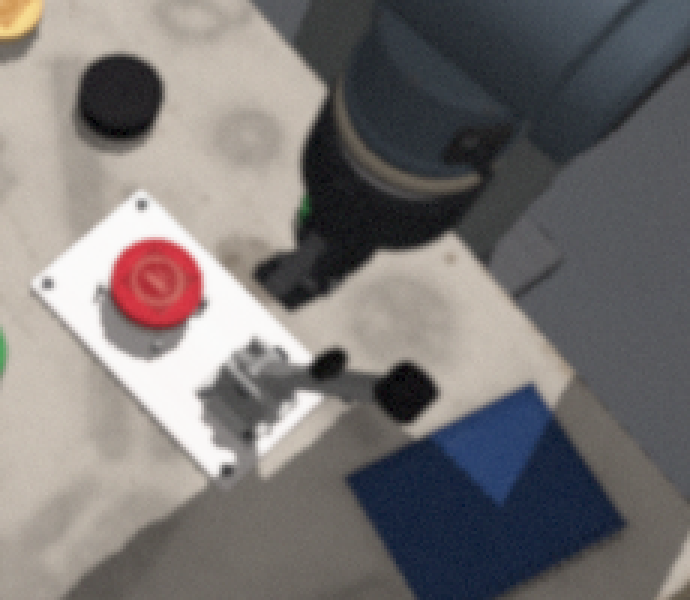

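The grip slipped off: fingers shut, and the knob is still at (403,390) in the crop. The first grip was too shallow, since it read 8 N upward and pads part-way open sit farther back. I'll regrip about 11 mm deeper and harder.

```bash
python3 - <<'E'
from h import *
d((.468,.2,.25,97.85),(.4655,.2515,.25,97.85),(.4655,.2515,.170,97.85))
E
```

```text
[2.24, -0.41, -5.06, np.float64(-0.1)]
[7.37, 0.03, -5.06, np.float64(-0.1)]
[7.37, 0.04, 2.94, np.float64(-0.1)]
```

Emit:
drive_tool:
  deltas: [0,0,-3,0,0,0,-5,0,2.5,0,-5.5,0,5,0,-5.5,0,7.4,0,-5.1,0,7.4,0,-5.1,0,7.4,0,-4,0,7.4,0,-2,0,7.4,0,0,0,7.4,0,1.5,0,7.4,0,2.9,0,7.4,0,2.9,0]
  hand: 5.5

```text
t: 5.95
tcp_pos: [0.4633, 0.2498, 0.168]
tool_rot: [0.658, 0.753, -0.003, -0.002]
force: [-0.9, -0.4, 0.9]
finger_gap: 0.644
```

Emit:
drive_tool:
  deltas: [0,0,0,0,0,0,0,0,0,0,0,0,0,0,0,0,0,0,0,0,0,0,0,0,0,0,0,0]
  hand: 0
  squeeze: 70

```text
t: 6.65
tcp_pos: [0.4647, 0.2494, 0.1687]
tool_rot: [0.658, 0.753, -0.002, -0.001]
force: [3.8, -3.2, 0.9]
finger_gap: 0.256
```

```bash
python3 - <<'E'
from h import *
info()
s=snap('side','4'); cv2.imwrite('pics/s4c.png',cv2.resize(s['frame'][200:400,330:560,::-1],None,fx=3,fy=3,interpolation=3))
E
```

```text
t 6.65 tcp [0.4647 0.2494 0.1687] psi 97.67 z [-0.0041 -0.0025 -1.    ] q [ 2.810e-01  4.450e-01  1.709e+00 -1.000e-03  9.920e-01  1.480e-01] F [ 3.8 -3.2  0.9] gap 0.256
```

View pics/s4c.png

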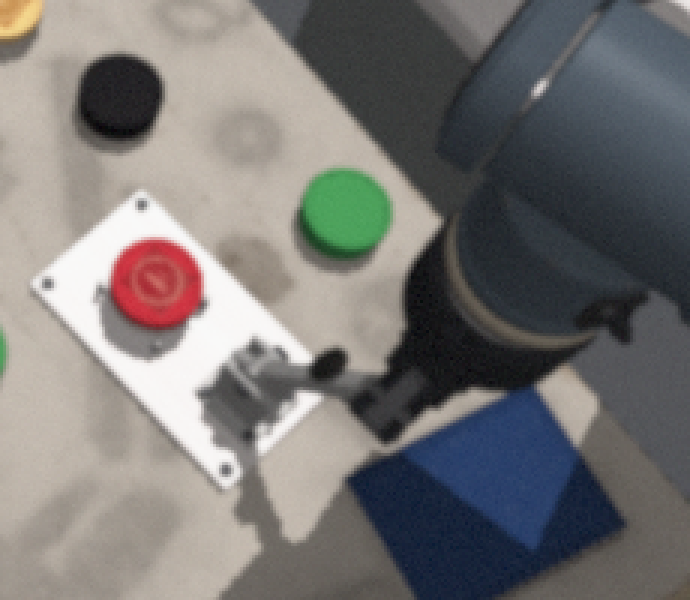

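Emit:
drive_tool:
  deltas: [-0.7,0,-0.35,0,-1.4,0,-0.65,0,-2.2,0,-0.95,0,-3,0,-1.2,0]

```text
t: 7.1
tcp_pos: [0.4685, 0.2216, 0.179]
tool_rot: [0.658, 0.753, -0.001, -0.003]
force: [5.7, 5.5, -18.2]
finger_gap: 0.259
```

```bash
python3 - <<'E'
from h import *
info()
arc(1.83,np.linspace(1.83,.1,13)[1:])
E
```

```text
t 7.1 tcp [0.4685 0.2216 0.179 ] psi 97.63 z [-0.005   0.0025 -1.    ] q [0.224 0.419 1.722 0.004 1.006 0.088] F [  5.7   5.5 -18.2] gap 0.259
[-2.12, 0.01, -0.41, 0]
[-4.28, 0.01, -0.51, 0]
[-6.43, 0.02, -0.3, 0]
[-8.53, 0.03, 0.22, 0]
[-10.53, 0.05, 1.04, 0]
[-12.39, 0.06, 2.13, 0]
[-14.08, 0.07, 3.48, 0]
[-15.55, 0.08, 5.06, 0]
[-16.79, 0.1, 6.83, 0]
[-17.75, 0.11, 8.76, 0]
[-18.43, 0.12, 10.82, 0]
[-18.81, 0.13, 12.94, 0]
```

Emit:
drive_tool:
  deltas: [-1.1,0,-0.15,0,-2.2,0,-0.3,0,-3.2,0,-0.35,0,-4.3,0,-0.35,0,-5.4,0,-0.3,0,-6.4,0,-0.1,0]

```text
t: 7.7
tcp_pos: [0.477, 0.1614, 0.1822]
tool_rot: [0.659, 0.753, 0.003, -0.004]
force: [-0.3, 6.3, 7.8]
finger_gap: 0.248
```

```bash
python3 - <<'E'
from h import *
info()
c=manip.sense()['tcp_pos']; s=(np.array(c[:2])-SEAT)@NY; q=np.arccos((.09-s)/.15);print('q by y',q,'knob z',.065+.15*np.sin(q)-c[2])
arc(q,np.linspace(q,.1,13)[1:])
E
```

```text
t 7.7 tcp [0.477  0.1614 0.1822] psi 97.62 z [-0.0033  0.0097 -0.9999] q [ 0.097  0.394  1.756  0.012  0.994 -0.042] F [-0.3  6.3  7.8] gap 0.248
q by y 1.4270200046451842 knob z 0.0312923325986621
[-1.63, 0.01, 0.31, 0]
[-3.21, 0.01, 0.8, 0]
[-4.73, 0.02, 1.46, 0]
[-6.17, 0.03, 2.29, 0]
[-7.51, 0.04, 3.27, 0]
[-8.73, 0.04, 4.39, 0]
[-9.82, 0.05, 5.63, 0]
[-10.77, 0.06, 7.0, 0]
[-11.56, 0.06, 8.45, 0]
[-12.18, 0.07, 9.99, 0]
[-12.64, 0.07, 11.58, 0]
[-12.91, 0.08, 13.22, 0]
```

Emit:
drive_tool:
  deltas: [-0.8,0,0,0,-1.6,0,0.1,0,-2.4,0,0.3,0,-3.2,0,0.6,0,-4,0,0.9,0,-4.7,0,1.3,0,-5.5,0,1.7,0,-6.2,0,2.1,0]

```text
t: 8.5
tcp_pos: [0.4858, 0.1, 0.1629]
tool_rot: [0.658, 0.753, 0.003, -0.003]
force: [-2.3, -2.4, 14.1]
finger_gap: 0.212
```

```bash
python3 - <<'E'
from h import *
info()
c=manip.sense()['tcp_pos']; s=(np.array(c[:2])-SEAT)@NY; q=np.arccos((.09-s)/.15);print('q by y',q,'knob z',.065+.15*np.sin(q)-c[2])
arc(q,np.linspace(q,.1,13)[1:])
E
```

```text
t 8.5 tcp [0.4858 0.1    0.1629] psi 97.74 z [-8.0e-04  9.6e-03 -1.0e+00] q [-0.029  0.413  1.795  0.012  0.935 -0.171] F [-2.3 -2.4 14.1] gap 0.212
q by y 0.980498147998905 knob z 0.02669004526832025
[-0.9, 0.0, 0.64, 0]
[-1.75, 0.0, 1.34, 0]
[-2.54, 0.0, 2.1, 0]
[-3.28, 0.0, 2.92, 0]
[-3.95, 0.01, 3.79, 0]
[-4.56, 0.01, 4.7, 0]
[-5.1, 0.01, 5.66, 0]
[-5.57, 0.01, 6.66, 0]
[-5.96, 0.01, 7.68, 0]
[-6.28, 0.01, 8.74, 0]
[-6.52, 0.01, 9.81, 0]
[-6.68, 0.01, 10.9, 0]
```

Emit:
drive_tool:
  deltas: [-0.8,0,0.3,0,-1.5,0,0.8,0,-2.2,0,1.4,0,-2.8,0,2,0,-3.4,0,2.6,0,-3.9,0,3.3,0]

```text
t: 9.1
tcp_pos: [0.49, 0.0612, 0.1287]
tool_rot: [0.658, 0.753, 0.003, -0.004]
force: [0.7, 0.8, -0.8]
finger_gap: 0.002
```

```bash
python3 - <<'E'
from h import *
info()
s=snap('side','5'); cv2.imwrite('pics/s5c.png',cv2.resize(s['frame'][200:400,330:560,::-1],None,fx=3,fy=3,interpolation=3))
E
```

```text
t 9.1 tcp [0.49   0.0612 0.1287] psi 97.71 z [-0.0031  0.0099 -0.9999] q [-0.109  0.467  1.83   0.013  0.849 -0.252] F [ 0.7  0.8 -0.8] gap 0.002
```

View pics/s5c.png

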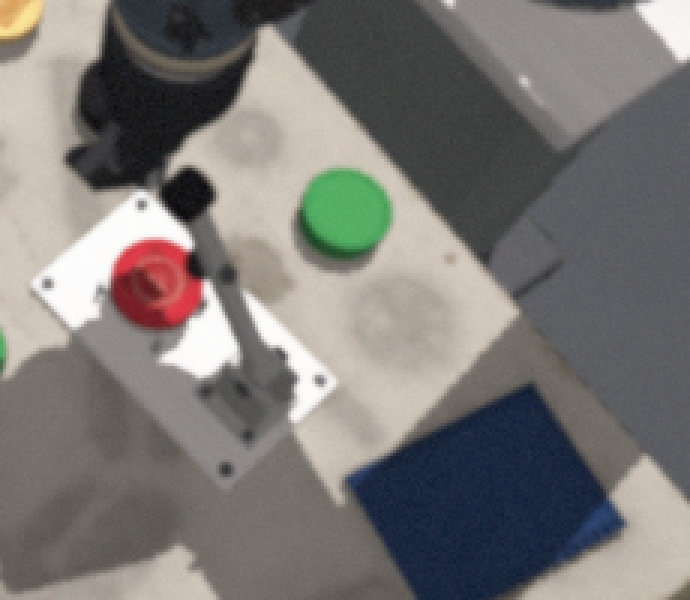

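Emit:
drive_tool:
  deltas: [-2,0,-4,0,-3,0,-8,0,-3,0,-9,0,-3,0,-9,0,-3,0,-9,0]

```text
t: 9.65
tcp_pos: [0.4925, 0.0306, 0.2162]
tool_rot: [0.658, 0.753, 0.001, -0.006]
force: [-0.2, 0.7, 0.4]
finger_gap: -0.003
```

```bash
python3 - <<'E'
from h import *
info()
s=snap('side','6'); cv2.imwrite('pics/s6c.png',cv2.resize(s['frame'][200:400,330:560,::-1],None,fx=3,fy=3,interpolation=3))
E
```

```text
t 9.65 tcp [0.4925 0.0306 0.2162] psi 97.7 z [-0.0077  0.0103 -0.9999] q [-0.171  0.336  1.734  0.01   1.08  -0.31 ] F [-0.2  0.7  0.4] gap -0.003
```

View pics/s6c.png

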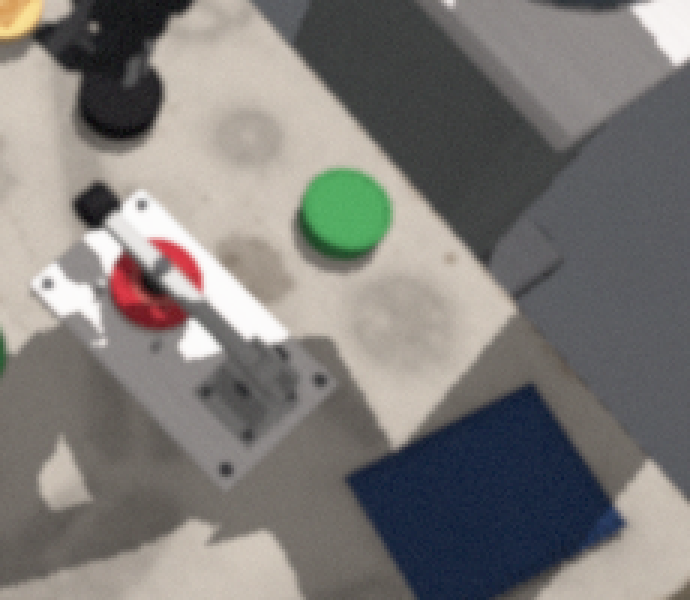

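It worked: the clamp arm is now over, with the pad on the red lid and the knob at (97,203) in the crop. I'll open, move over the knob without touching it, and let the clamp bear on the tin alone.

```bash
python3 - <<'E'
from h import *
d((.496,.0342,.13,97.85),(.496,.0342,.031,97.85))
E
```

```text
[0.2, 0.48, 8.57, np.float64(-0.1)]
[0.08, 0.56, 18.47, np.float64(-0.1)]
```

Emit:
drive_tool:
  deltas: [0,0,0,0,0,0,0,0,0,0,0,0,0,0,0,0,0,0,0,0,0,0,0,0,0,0,0,0,0,0,0,0]
  hand: 5.5

```text
t: 10.5
tcp_pos: [0.4923, 0.0307, 0.2158]
tool_rot: [0.658, 0.753, 0.001, -0.007]
force: [0.4, 0.2, 0.2]
finger_gap: 0.646
```

```bash
python3 - <<'E'
from h import *
info()
s=snap('side','7'); cv2.imwrite('pics/s7c.png',cv2.resize(s['frame'][200:400,330:560,::-1],None,fx=3,fy=3,interpolation=3))
P=cloud(s); q=P[255:280,350:375].reshape(-1,3); q=q[(q[:,2]>.045)&(q[:,2]<.1)]; print(len(q),np.percentile(q,[2,50,98],axis=0).round(4))
E
```

```text
t 10.5 tcp [0.4923 0.0307 0.2158] psi 97.71 z [-0.0087  0.0105 -0.9999] q [-0.171  0.337  1.735  0.01   1.08  -0.31 ] F [0.4 0.2 0.2] gap 0.646
257 [[0.4837 0.0224 0.0569]
 [0.4959 0.0405 0.0726]
 [0.5075 0.0635 0.0795]]
```

View pics/s7c.png

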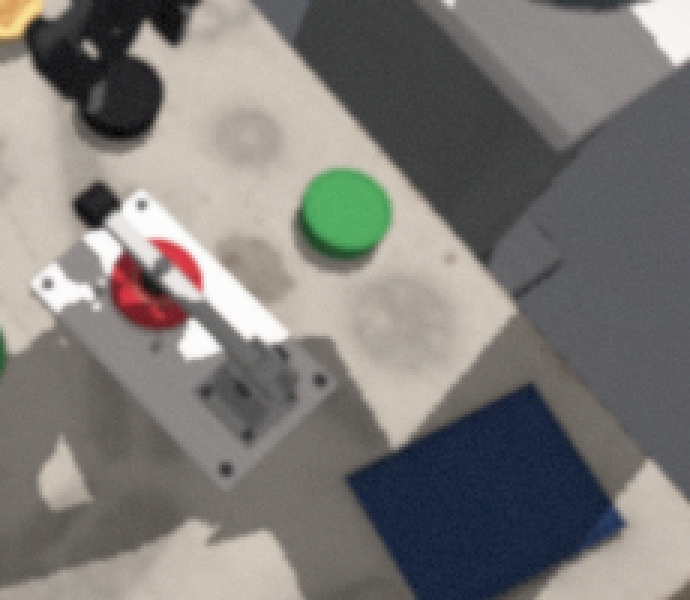

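The knob is settled at (.496,.034,.065) with the clamp closed. I descend around it without touching for more dwell time, then grip deep.

Emit:
drive_tool:
  deltas: [0.2,0.45,4,0,0.2,0.5,8,0,0.2,0.5,11,0,0.1,0.5,13,0,0.1,0.55,15,0,0.1,0.55,16.5,0,0.1,0.55,17.7,0,0.1,0.55,18.3,0,0.1,0.55,18.3,0,0.1,0.55,18.3,0]

```text
t: 11.55
tcp_pos: [0.4964, 0.0343, 0.0332]
tool_rot: [0.658, 0.753, 0.001, -0.006]
force: [0.4, -0.5, -0.3]
finger_gap: 0.643
```

```bash
python3 - <<'E'
from h import *
info()
E
```

```text
t 11.55 tcp [0.4964 0.0343 0.0332] psi 97.72 z [-0.0078  0.0103 -0.9999] q [-0.162  0.646  1.879  0.015  0.626 -0.309] F [ 0.4 -0.5 -0.3] gap 0.643
```

Emit:
drive_tool:
  deltas: [0,0,0,0,0,0,0,0,0,0,0,0,0,0,0,0,0,0,0,0,0,0,0,0,0,0,0,0]
  hand: 0
  squeeze: 90

```text
t: 12.25
tcp_pos: [0.4944, 0.0341, 0.0342]
tool_rot: [0.658, 0.753, 0.0, -0.007]
force: [-4.0, -2.3, 8.2]
finger_gap: 0.254
```

```bash
python3 - <<'E'
from h import *
info(); arc(0,np.arange(.08,1.3,.08))
s=snap('side','8'); cv2.imwrite('pics/s8c.png',cv2.resize(s['frame'][200:400,330:560,::-1],None,fx=3,fy=3,interpolation=3))
E
```

```text
t 12.25 tcp [0.4944 0.0341 0.0342] psi 97.77 z [-0.0111  0.0099 -0.9999] q [-0.162  0.643  1.881  0.014  0.63  -0.309] F [-4.  -2.3  8.2] gap 0.254
[0.06, -0.01, -1.2, 0]
[0.22, -0.02, -2.39, 0]
[0.47, -0.03, -3.56, 0]
[0.81, -0.05, -4.71, 0]
[1.25, -0.06, -5.83, 0]
[1.77, -0.07, -6.91, 0]
[2.38, -0.08, -7.94, 0]
[3.07, -0.09, -8.92, 0]
[3.83, -0.1, -9.85, 0]
[4.67, -0.11, -10.71, 0]
[5.57, -0.12, -11.5, 0]
[6.54, -0.13, -12.21, 0]
[7.55, -0.13, -12.85, 0]
[8.62, -0.14, -13.4, 0]
[9.72, -0.15, -13.87, 0]
[10.86, -0.15, -14.25, 0]
```

View pics/s8c.png

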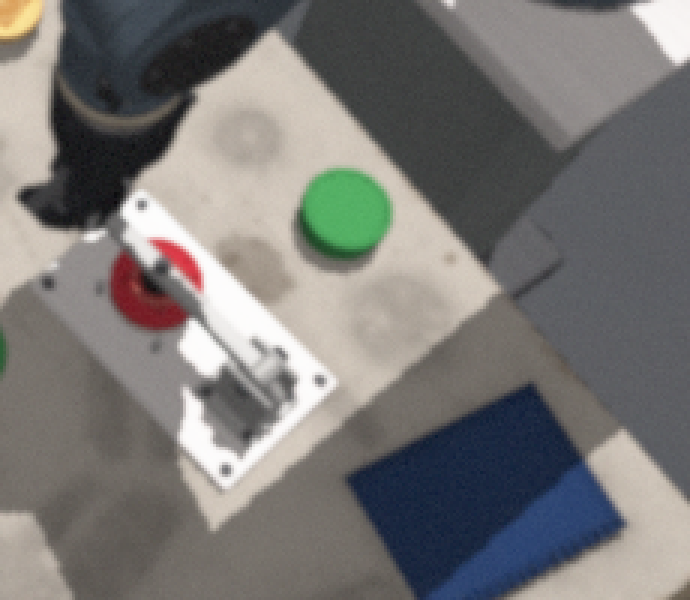

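Emit:
drive_tool:
  deltas: [0,0,-0.6,0,0.06,0,-1.2,0,0.1,0,-1.8,0,0.2,0,-2.4,0,0.35,0,-3,0,0.5,0,-3.6,0]

```text
t: 12.9
tcp_pos: [0.493, 0.0425, 0.0691]
tool_rot: [0.659, 0.752, 0.002, -0.01]
force: [2.8, 18.2, -17.2]
finger_gap: 0.25
```

```bash
cat >> h.py <<'E'
def st2(off=.031):
    info(); c=manip.sense()['tcp_pos']; q=np.arcsin((c[2]+off-.065)/.15); s=(c[:2]-SEAT)@NY; print('q by z',q,'q by y',np.arccos(np.clip((.09-s)/.15,-1,1))); return q
E
python3 - <<'E'
from h import *
q=st2(); arc(q,np.arange(q+.08,q+1,.08))
E
```

```text
t 12.9 tcp [0.493  0.0425 0.0691] psi 97.59 z [-0.0132  0.0159 -0.9998] q [-0.149  0.577  1.864  0.021  0.717 -0.298] F [  2.8  18.2 -17.2] gap 0.25
q by z 0.23640248119722704 q by y 0.3404402371937543
[0.35, -0.01, -1.15, 0]
[0.79, -0.03, -2.26, 0]
[1.31, -0.04, -3.34, 0]
[1.92, -0.06, -4.38, 0]
[2.61, -0.07, -5.36, 0]
[3.38, -0.08, -6.28, 0]
[4.22, -0.1, -7.14, 0]
[5.12, -0.11, -7.92, 0]
[6.09, -0.12, -8.64, 0]
[7.11, -0.13, -9.27, 0]
[8.17, -0.14, -9.82, 0]
[9.28, -0.15, -10.29, 0]
```

Emit:
drive_tool:
  deltas: [0.3,0,-0.6,0,0.6,0,-1.15,0,0.8,0,-1.7,0,1.1,0,-2.3,0,1.4,0,-2.8,0,1.7,0,-3.4,0,2,0,-3.9,0]

```text
t: 13.6
tcp_pos: [0.4899, 0.065, 0.1078]
tool_rot: [0.66, 0.751, 0.003, -0.013]
force: [5.2, 12.9, -21.1]
finger_gap: 0.248
```

```bash
python3 - <<'E'
from h import *
q=st2(); arc(q,np.arange(q+.08,q+1,.08))
E
```

```text
t 13.6 tcp [0.4899 0.065  0.1078] psi 97.4 z [-0.0148  0.0218 -0.9997] q [-0.108  0.507  1.839  0.028  0.814 -0.257] F [  5.2  12.9 -21.1] gap 0.248
q by z 0.514021303237293 q by y 0.6575532954895128
[0.65, -0.02, -1.0, 0]
[1.39, -0.03, -1.95, 0]
[2.19, -0.05, -2.84, 0]
[3.07, -0.07, -3.66, 0]
[4.01, -0.08, -4.41, 0]
[5.0, -0.1, -5.08, 0]
[6.05, -0.11, -5.67, 0]
[7.14, -0.13, -6.17, 0]
[8.26, -0.14, -6.59, 0]
[9.42, -0.16, -6.91, 0]
[10.59, -0.17, -7.14, 0]
[11.79, -0.18, -7.28, 0]
```

Emit:
drive_tool:
  deltas: [0.4,0,-0.5,0,0.8,0,-1,0,1.2,0,-1.45,0,1.6,0,-1.9,0,2.1,0,-2.35,0,2.6,0,-2.8,0,3.1,0,-3.2,0,3.6,0,-3.6,0,4.2,0,-4,0]

```text
t: 14.5
tcp_pos: [0.484, 0.1076, 0.148]
tool_rot: [0.66, 0.751, 0.004, -0.015]
force: [4.4, 8.2, -19.8]
finger_gap: 0.233
```

```bash
python3 - <<'E'
from h import *
q=st2(); arc(q,np.arange(q+.08,q+1,.08))
E
```

```text
t 14.5 tcp [0.484  0.1076 0.148 ] psi 97.35 z [-0.0166  0.0251 -0.9995] q [-0.024  0.441  1.801  0.031  0.917 -0.171] F [  4.4   8.2 -19.8] gap 0.233
q by z 0.8629951405202143 q by y 1.0414284866092358
[0.96, -0.02, -0.72, 0]
[1.98, -0.03, -1.35, 0]
[3.04, -0.05, -1.91, 0]
[4.15, -0.07, -2.38, 0]
[5.28, -0.08, -2.76, 0]
[6.45, -0.1, -3.04, 0]
[7.63, -0.11, -3.23, 0]
[8.83, -0.12, -3.33, 0]
[10.03, -0.13, -3.33, 0]
[11.22, -0.14, -3.24, 0]
[12.41, -0.15, -3.04, 0]
[13.57, -0.15, -2.76, 0]
```

Emit:
drive_tool:
  deltas: [0.6,0,-0.4,0,1.2,0,-0.75,0,1.9,0,-1.1,0,2.6,0,-1.4,0,3.3,0,-1.7,0,4,0,-1.95,0,4.8,0,-2.2,0]

```text
t: 15.2
tcp_pos: [0.4774, 0.1567, 0.1696]
tool_rot: [0.662, 0.75, 0.005, -0.017]
force: [7.0, 9.0, -28.9]
finger_gap: 0.204
```

```bash
python3 - <<'E'
from h import *
q=st2(); arc(q,np.arange(q+.1,q+1,.1))
s=snap('side','9'); cv2.imwrite('pics/s9c.png',cv2.resize(s['frame'][200:400,330:560,::-1],None,fx=3,fy=3,interpolation=3))
E
```

```text
t 15.2 tcp [0.4774 0.1567 0.1696] psi 97.14 z [-0.0181  0.0296 -0.9994] q [ 0.074  0.415  1.765  0.037  0.978 -0.072] F [  7.    9.  -28.9] gap 0.204
q by z 1.1294996469523868 q by y 1.3955838863977748
[1.4, -0.02, -0.53, 0]
[2.85, -0.05, -0.91, 0]
[4.33, -0.07, -1.15, 0]
[5.83, -0.09, -1.24, 0]
[7.33, -0.11, -1.18, 0]
[8.81, -0.12, -0.97, 0]
[10.27, -0.14, -0.61, 0]
[11.68, -0.15, -0.11, 0]
[13.04, -0.15, 0.53, 0]
```

View pics/s9c.png

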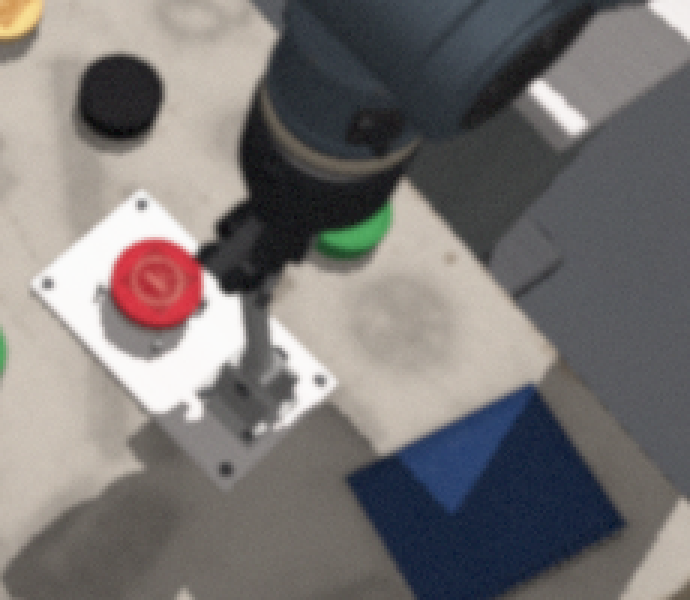

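The arm is past upright-ish (q≈1.3), so I release and let the spring throw it back.

Emit:
drive_tool:
  deltas: [0,0,0,0,0,0,0,0,0,0,0,0,0,0,0,0,0,0,0,0,0,0,0,0,0,0,0,0]
  hand: 5.5

```text
t: 15.95
tcp_pos: [0.4773, 0.1578, 0.17]
tool_rot: [0.661, 0.75, 0.006, -0.017]
force: [-0.2, -0.3, 0.7]
finger_gap: 0.647
```

```bash
python3 - <<'E'
from h import *
info()
s=snap('side','10'); cv2.imwrite('pics/s10c.png',cv2.resize(s['frame'][200:400,330:560,::-1],None,fx=3,fy=3,interpolation=3))
s=snap('top','10'); cv2.imwrite('pics/t10c.png',cv2.resize(s['frame'][180:330,70:280,::-1],None,fx=3,fy=3,interpolation=3))
E
```

```text
t 15.95 tcp [0.4773 0.1578 0.17  ] psi 97.15 z [-0.0177  0.0307 -0.9994] q [ 0.075  0.414  1.765  0.039  0.978 -0.071] F [-0.2 -0.3  0.7] gap 0.647
```

View pics/s10c.png

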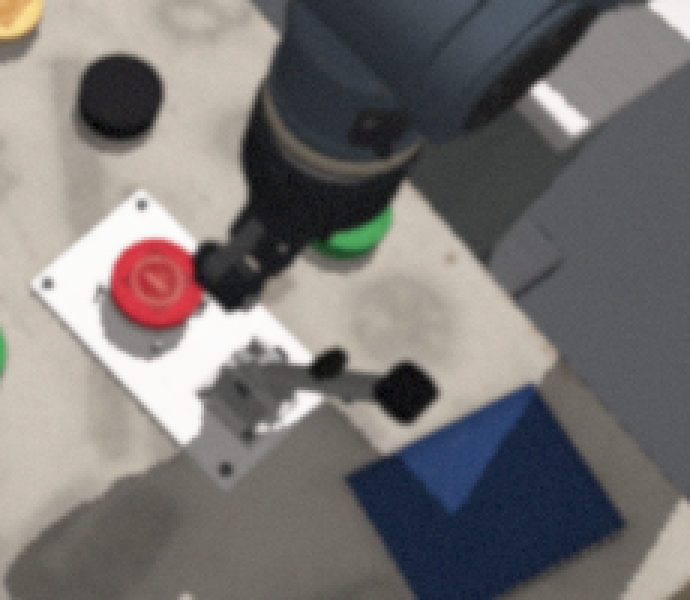

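View pics/t10c.png

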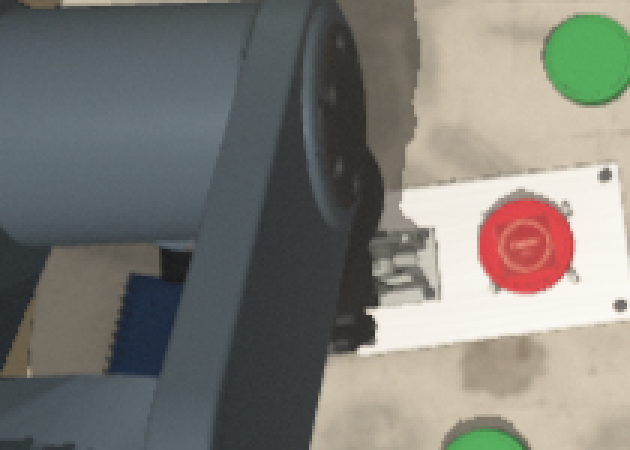

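The clamp is fully back, with the knob at (405,390) again, and the tin is free. Since moves only turn the tool about its own z, I need a way to tilt. Before grasping, I'll fit the arm geometry from logged poses and check free heights, then test what happens at the reach limit.

```bash
python3 - <<'E'
from h import *
from scipy.optimize import least_squares
D=[([-1.468,.528,1.434,0,1.181,-.179],[.1737,-.5996,.2019]),([-.583,.274,1.459,.003,1.411,-.728],[.501,-.1965,.3393]),
([.285,.292,1.541,.004,1.309,.143],[.4653,.2533,.3002]),([.28,.43,1.697,.003,1.015,.143],[.4663,.2506,.18]),
([.141,.375,1.726,.002,1.042,.004],[.4747,.1798,.1994]),([.097,.394,1.756,.012,.994,-.042],[.477,.1614,.1822]),
([-.029,.413,1.795,.012,.935,-.171],[.4858,.1,.1629]),([-.109,.467,1.83,.013,.849,-.252],[.49,.0612,.1287]),
([-.171,.336,1.734,.01,1.08,-.31],[.4925,.0306,.2162]),([-.162,.646,1.879,.015,.626,-.309],[.4964,.0343,.0332]),([.075,.414,1.765,.039,.978,-.071],[.4773,.1578,.17])]
def fk(p,q):
    L1,L2,L3,z0,r0,off,e=p
    a=q[1]+q[2]
    R=Ro.from_euler('ZYZYZ',[q[0],a,q[3],q[4],-q[5]]).as_matrix()
    Rz=Ro.from_euler('z',q[0]).as_matrix(); R1=Rz@Ro.from_euler('y',q[1]).as_matrix(); R2=Rz@Ro.from_euler('y',a).as_matrix()
    return Rz@[r0,off,z0]+R1@[0,0,L1]+R2@[e,0,L2]+R@[0,0,L3], R
f=lambda p:np.concatenate([fk(p,q)[0]-np.array(x) for q,x in D]+[np.array([p[4],p[6]])*.02])
r=least_squares(f,[.45,.4,.25,.35,0,.118,0]); print(r.x.round(4),abs(r.fun).max())
np.save('fk.npy',r.x)
print(fk(r.x,D[-1][0])[1].round(3))
P=np.concatenate([cloud(pickle.load(open(f'{n}_0.pkl','rb'))).reshape(-1,3) for n in('side','top')])
P=P[(P[:,0]>.3)]
for x0 in np.arange(.3,1.2,.1):
    print(round(x0,1),[round(float(np.nanmax(np.r_[0,np.sort(P[(P[:,0]>x0)&(P[:,0]<x0+.1)&(P[:,1]>y)&(P[:,1]<y+.1)][:,2])[:-5]])),2) for y in np.arange(-.6,.4,.1)])
E
```

```text
Traceback (most recent call last):
  File "scipy/spatial/transform/_rotation.pyx", line 1413, in scipy.spatial.transform._rotation.Rotation.from_euler
ValueError: Expected axis specification to be a non-empty string of upto 3 characters, got ZYZYZ
```

```bash
cat > fk.py <<'E'
import numpy as np
from scipy.spatial.transform import Rotation as Ro
E_=lambda ax,t:Ro.from_euler(ax,t).as_matrix()
def fk(p,q):
    L1,L2,L3,z0,r0,off,e=p
    Rz=E_('z',q[0]); R1=Rz@E_('y',q[1]); R2=R1@E_('y',q[2]); R=R2@E_('z',q[3])@E_('y',q[4])@E_('z',q[5])
    return Rz@[r0,off,z0]+R1@[0,0,L1]+R2@[e,0,L2]+R@[0,0,L3], R
E
python3 - <<'E'
from h import *
from fk import *
from scipy.optimize import least_squares
D=[([-1.468,.528,1.434,0,1.181,-.179],[.1737,-.5996,.2019]),([-.583,.274,1.459,.003,1.411,-.728],[.501,-.1965,.3393]),
([.285,.292,1.541,.004,1.309,.143],[.4653,.2533,.3002]),([.28,.43,1.697,.003,1.015,.143],[.4663,.2506,.18]),
([.141,.375,1.726,.002,1.042,.004],[.4747,.1798,.1994]),([.097,.394,1.756,.012,.994,-.042],[.477,.1614,.1822]),
([-.029,.413,1.795,.012,.935,-.171],[.4858,.1,.1629]),([-.109,.467,1.83,.013,.849,-.252],[.49,.0612,.1287]),
([-.171,.336,1.734,.01,1.08,-.31],[.4925,.0306,.2162]),([-.162,.646,1.879,.015,.626,-.309],[.4964,.0343,.0332]),([.075,.414,1.765,.039,.978,-.071],[.4773,.1578,.17])]
f=lambda p:np.concatenate([fk(p,q)[0]-np.array(x) for q,x in D]+[np.array([p[4],p[6]])*.02])
r=least_squares(f,[.45,.4,.25,.35,0,.118,0]); print(r.x.round(4),abs(r.fun).max())
np.save('fk.npy',r.x)
print(fk(r.x,D[-1][0])[1].round(3)); print(Ro.from_quat(manip.sense()['tool_rot']).as_matrix().round(3))
P=np.concatenate([cloud(pickle.load(open(f'{n}_0.pkl','rb'))).reshape(-1,3) for n in('side','top')])
P=P[(P[:,0]>.3)]
for x0 in np.arange(.3,1.2,.1):
    print(round(x0,1),[round(float(np.nanmax(np.r_[0,np.sort(P[(P[:,0]>x0)&(P[:,0]<x0+.1)&(P[:,1]>y)&(P[:,1]<y+.1)][:,2])[:-5]])),2) for y in np.arange(-.6,.4,.1)])
E
```

```text
[5.874e-01 3.912e-01 3.313e-01 2.803e-01 5.000e-04 1.110e-01 1.137e-01] 0.002274799840704114
[[-0.992 -0.123 -0.017]
 [-0.124  0.992  0.031]
 [ 0.013  0.033 -0.999]]
[[-0.125  0.992 -0.018]
 [ 0.992  0.125  0.031]
 [ 0.033 -0.014 -0.999]]
0.3 [0.07, 0.07, 0.05, 0.0, 0.0, 0.03, 0.03, 0.03, 0.02, 0.02]
0.4 [0.09, 0.08, 0.08, 0.04, 0.03, 0.03, 0.05, 0.11, 0.21, 0.02]
0.5 [0.1, 0.1, 0.1, 0.01, 0.1, 0.01, 0.05, 0.05, 0.01, 0.01]
0.6 [0.09, 0.1, 0.1, 0.01, 0.11, 0.08, 0.03, 0.01, 0.01, 0.01]
0.7 [0.14, 0.14, 0.1, 0.05, 0.05, 0.09, 0.09, 0.03, 0.13, 0.13]
0.8 [0.14, 0.14, 0.14, 0.05, 0.05, 0.07, 0.07, 0.03, 0.17, 0.17]
0.9 [0.14, 0.14, 0.14, 0.01, 0.11, 0.15, 0.19, 0.21, 0.17, 0.17]
1.0 [0.14, 0.14, 0.09, 0.01, 0.01, 0.01, 0.04, 0.04, 0.11, 0.0]
1.1 [0.0, 0.0, 0.0, 0.0, 0.0, 0.0, 0.0, 0.0, 0.0, 0.0]
```

```bash
python3 - <<'E'
from h import *
s=pickle.load(open('top_10.pkl','rb')); f=s['frame'].astype(int); m=((f[...,0]>120)&(f[...,1]<80)&(f[...,2]<90)).astype(np.uint8); m[:,:215]=0;m[:,275:]=0;m[:235]=0;m[290:]=0
c=max(cv2.findContours(cv2.morphologyEx(m,cv2.MORPH_CLOSE,np.ones((5,5))),0,2)[0],key=cv2.contourArea); e=cv2.fitEllipse(cv2.convexHull(c)); print(e[0],onplane(s,*e[0],.043).round(4))
R=Ro.from_quat(manip.sense()['tool_rot']).as_matrix(); T=np.array([.4887,.0945,.0335])
for b in(-.10,-.045,.025): d(tuple(T+R[:,2]*b)+(97.85,))
E
```

```text
(244.9849395751953, 261.50244140625) [0.4894 0.094  0.043 ]
[-6.87, 0.53, 3.41, np.float64(-0.7)]
[-6.87, 0.53, 8.91, np.float64(-0.7)]
[-6.87, 0.53, 15.91, np.float64(-0.7)]
```

Emit:
drive_tool:
  deltas: [-2,0.2,0,0,-4.5,0.4,0,-0.5,-6.9,0.5,1.5,-0.7,-6.9,0.5,4,-0.7,-6.9,0.5,6,-0.7,-6.9,0.5,8,-0.7,-6.9,0.5,9,-0.7,-6.9,0.5,9,-0.7]
  hand: 8.5

```text
t: 16.85
tcp_pos: [0.4882, 0.0929, 0.0764]
tool_rot: [0.657, 0.754, 0.005, -0.018]
force: [-0.4, -1.5, -0.4]
finger_gap: 0.992
```

```bash
python3 - <<'E'
from h import *
info()
s=snap('side','11'); cv2.imwrite('pics/s11c.png',cv2.resize(s['frame'][200:400,330:560,::-1],None,fx=3,fy=3,interpolation=3))
R=Ro.from_quat(manip.sense()['tool_rot']).as_matrix(); T=np.array([.4887,.0945,.0335])
for b in(0,.025): d(tuple(T+R[:,2]*b)+(97.85,))
E
```

```text
t 16.85 tcp [0.4882 0.0929 0.0764] psi 97.86 z [-0.0212  0.0309 -0.9993] q [-0.057  0.566  1.851  0.044  0.747 -0.227] F [-0.4 -1.5 -0.4] gap 0.992
[0.02, 0.06, 4.38, np.float64(0.0)]
[0.02, 0.06, 6.88, np.float64(0.0)]
```

View pics/s11c.png

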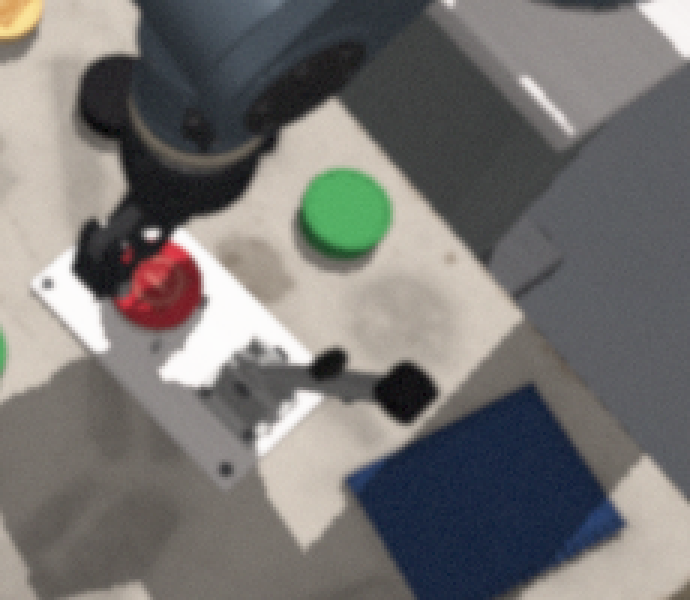

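The crop shows the open jaws above the red lid (160,285), straddling it along the hinge axis. Now I descend and grip.

Emit:
drive_tool:
  deltas: [0,0,1.5,0,0,0.1,3,0,0,0.1,4.5,0,0,0.1,6,0,0,0.1,6.9,0,0,0.1,6.9,0,0,0.1,6.9,0]

```text
t: 17.6
tcp_pos: [0.4892, 0.0952, 0.0089]
tool_rot: [0.657, 0.754, 0.006, -0.017]
force: [-0.2, -0.2, 0.2]
finger_gap: 0.991
```

Emit:
drive_tool:
  deltas: [0,0,0,0,0,0,0,0,0,0,0,0,0,0,0,0,0,0,0,0,0,0,0,0]
  hand: 0
  squeeze: 50

```text
t: 18.2
tcp_pos: [0.4887, 0.0952, 0.0106]
tool_rot: [0.657, 0.754, 0.006, -0.017]
force: [-3.2, 0.2, 11.7]
finger_gap: 0.673
```

```bash
python3 - <<'E'
from h import *
info()
E
```

```text
t 18.2 tcp [0.4887 0.0952 0.0106] psi 97.89 z [-0.0183  0.0307 -0.9994] q [-0.052  0.691  1.882  0.054  0.589 -0.235] F [-3.2  0.2 11.7] gap 0.673
```

Emit:
drive_tool:
  deltas: [0,0,-0.5,0,0,0,-1.5,0,0,0,-3,0,0,0,-5,0,0,0,-7.5,0,0,0,-10,0,0,0,-12,0,0,0,-12,0]

```text
t: 19.0
tcp_pos: [0.4934, 0.0914, 0.1336]
tool_rot: [0.657, 0.754, 0.008, -0.014]
force: [0.6, 0.1, -1.4]
finger_gap: 0.672
```

```bash
python3 - <<'E'
from h import *
info()
s=snap('side','12'); cv2.imwrite('pics/s12c.png',cv2.resize(s['frame'][180:380,310:540,::-1],None,fx=3,fy=3,interpolation=3))
E
```

```text
t 19.0 tcp [0.4934 0.0914 0.1336] psi 97.9 z [-0.0108  0.0303 -0.9995] q [-0.06   0.469  1.804  0.038  0.882 -0.222] F [ 0.6  0.1 -1.4] gap 0.672
```

View pics/s12c.png

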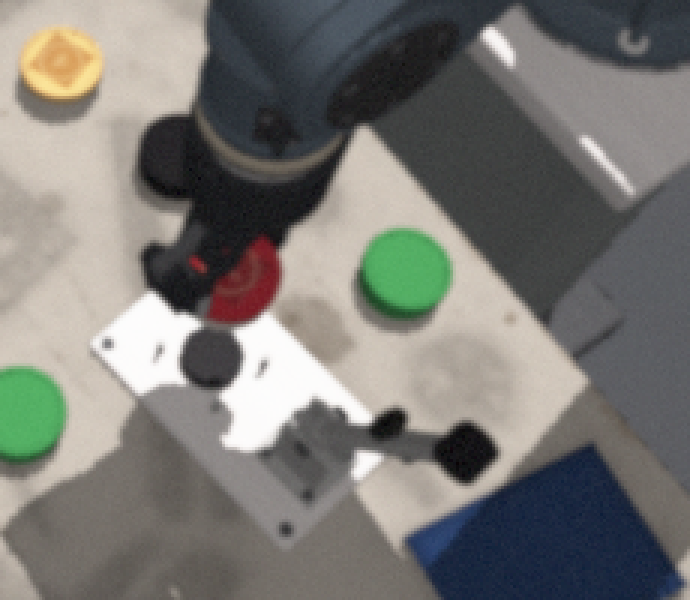

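The tin is lifted clear (crop 240,280), the clamp stays back and the seat is empty. Next I raise it and move to an open-air spot at arm azimuth about -0.365, where tilting outward at the reach limit would match the reader's axis.

```bash
cat >> h.py <<'E'
N=np.array([-.518,.198,.832]); N/=np.linalg.norm(N); W=np.array([.603,-.147,.095])
TG=W+.115*N
Rg=Ro.from_quat([.657,.754,.006,-.017]).as_matrix(); A=Rg.T@[0,0,1]
CG=Rg.T@(np.array([.489,.0945,.0335])-np.array([.4887,.0952,.0106]))  # tin centre in tool frame
def tin():
    info(); st=manip.sense(); R=Ro.from_quat(st['tool_rot']).as_matrix(); a=R@A; c=st['tcp_pos']+R@CG
    print('tin axis',a.round(3),'tilt',np.arccos(a[2]).round(3),'az',np.degrees(np.arctan2(a[1],a[0])).round(1),'err deg',np.degrees(np.arccos(a@N)).round(2),'| want tilt',np.arccos(N[2]).round(3),'az',np.degrees(np.arctan2(N[1],N[0])).round(1))
    print('centre',c.round(4),'err',(TG-c).round(4))
    return R,c
def go(*cs):
    "tin centre goals -> deltas"
    st=manip.sense(); R=Ro.from_quat(st['tool_rot']).as_matrix()
    for q in cs: print((R.T@(np.array(q)-R@CG-st['tcp_pos'])*100).round(2).tolist())
E
python3 - <<'E'
from h import *
tin(); d((.5,.05,.3),(.60,-.11,.52),(.72,-.155,.66))
E
```

```text
t 19.05 tcp [0.4921 0.0914 0.132 ] psi 97.89 z [-0.014   0.0305 -0.9994] q [-0.06   0.471  1.806  0.038  0.881 -0.222] F [-0.3 -0.3 -0.3] gap 0.671
tin axis [-0.004  0.001  1.   ] tilt 0.004 az 166.9 err deg 33.47 | want tilt 0.588 az 159.1
centre [0.4923 0.0907 0.1549] err [ 0.0511 -0.215   0.0357]
[-3.67, 0.05, -16.92, 0]
[-20.17, 7.54, -39.54, 0]
[-25.83, 18.67, -53.84, 0]
```

Emit:
drive_tool:
  deltas: [-1,0,-4,0,-2,0,-8,0,-3,0,-12,0,-5,1,-16,0,-7,1.8,-19.5,0,-9,2.6,-23,0,-11.5,3.5,-26.5,0,-14,4.5,-30,0,-16,5.5,-33,0,-18.5,6.5,-36.5,0,-20.2,7.5,-39.5,0,-20.2,7.5,-39.5,0]

```text
t: 20.25
tcp_pos: [0.6021, -0.1132, 0.5214]
tool_rot: [0.658, 0.753, 0.008, -0.012]
force: [-0.6, 0.7, -0.7]
finger_gap: 0.67
```

```bash
python3 - <<'E'
from h import *
tin(); d((.65,-.13,.58),(.72,-.155,.64),(.80,-.185,.70))
E
```

```text
t 20.25 tcp [ 0.6021 -0.1132  0.5214] psi 97.74 z [-0.0086  0.0278 -0.9996] q [-0.38   0.346  0.894  0.024  1.919 -0.507] F [-0.6  0.7 -0.7] gap 0.67
tin axis [-0.009  0.004  1.   ] tilt 0.01 az 158.5 err deg 33.12 | want tilt 0.588 az 159.1
centre [ 0.6022 -0.1139  0.5443] err [-0.0588 -0.0104 -0.3536]
[-2.14, 4.49, -5.95, 0]
[-5.38, 11.06, -12.07, 0]
[-9.26, 18.55, -18.22, 0]
```

Emit:
drive_tool:
  deltas: [-1,2.2,-3,0,-2.1,4.5,-6,0,-3.2,6.7,-8,0,-4.2,8.9,-10,0,-5.4,11,-12,0,-5.4,11,-12,0,-6.5,13,-13.5,0,-6.5,13,-13.5,0]

```text
t: 21.05
tcp_pos: [0.6985, -0.1537, 0.6137]
tool_rot: [0.658, 0.753, 0.015, 0.002]
force: [0.6, -1.2, -1.4]
finger_gap: 0.674
```

```bash
python3 - <<'E'
from h import *
tin(); print(manip.sense()['qd'].round(2)); d((.80,-.185,.70))
E
```

```text
t 21.05 tcp [ 0.6985 -0.1537  0.6137] psi 97.74 z [ 0.0227  0.0207 -0.9995] q [-0.385  0.607  0.219  0.037  2.302 -0.495] F [ 0.6 -1.2 -1.4] gap 0.674
tin axis [-0.04   0.011  0.999] tilt 0.042 az 165.2 err deg 31.3 | want tilt 0.588 az 159.1
centre [ 0.6978 -0.1542  0.6366] err [-0.1544  0.03   -0.4459]
[-0.  0. -0.  0. -0. -0.]
[-4.31, 9.86, -8.46, 0]
```

Pushing past the reach limit tilts the tool outward a little: tin tilt went from 0.010 to 0.042 rad, in about the right direction. I'll command farther up and out in steps and watch the tilt.

```bash
python3 - <<'E'
from h import *
p=manip.sense()['tcp_pos']; u=np.array([.635,-.24,.73])
d(*[tuple(p+u*k) for k in (.04,.2,.4)])
E
```

```text
[-1.24, 2.46, -2.88, 0]
[-6.21, 12.31, -14.4, 0]
[-12.42, 24.61, -28.81, 0]
```

Emit:
drive_tool:
  deltas: [-1.2,2.5,-2.9,0,-2.5,4.9,-5.8,0,-3.7,7.4,-8.6,0,-5,9.8,-11.5,0,-6.2,12.3,-14.4,0]

```text
t: 21.55
tcp_pos: [0.6968, -0.1649, 0.6231]
tool_rot: [0.658, 0.753, 0.022, 0.015]
force: [0.8, -0.2, -0.7]
finger_gap: 0.673
```

```bash
python3 - <<'E'
from h import *
tin()
E
```

```text
t 21.55 tcp [ 0.6968 -0.1649  0.6231] psi 97.71 z [ 0.0517  0.0142 -0.9986] q [-0.403  0.594  0.219  0.044  2.286 -0.508] F [ 0.8 -0.2 -0.7] gap 0.673
tin axis [-0.069  0.017  0.997] tilt 0.072 az 166.0 err deg 29.62 | want tilt 0.588 az 159.1
centre [ 0.6955 -0.1652  0.646 ] err [-0.1521  0.041  -0.4553]
```

Emit:
drive_tool:
  deltas: [-1.5,3.1,-3.6,0]

```text
t: 21.65
tcp_pos: [0.6989, -0.1689, 0.6283]
tool_rot: [0.658, 0.752, 0.028, 0.025]
force: [0.5, 1.1, -1.9]
finger_gap: 0.673
```

```bash
python3 - <<'E'
from h import *
tin()
E
```

```text
t 21.65 tcp [ 0.6989 -0.1689  0.6283] psi 97.69 z [ 0.0753  0.0095 -0.9971] q [-0.41   0.586  0.221  0.051  2.269 -0.51 ] F [ 0.5  1.1 -1.9] gap 0.673
tin axis [-0.093  0.022  0.995] tilt 0.096 az 166.7 err deg 28.27 | want tilt 0.588 az 159.1
centre [ 0.6971 -0.1691  0.6512] err [-0.1536  0.0449 -0.4605]
```

Emit:
drive_tool:
  deltas: [-2.4,5,-5.8,0,-2.4,5,-5.8,0]

```text
t: 21.85
tcp_pos: [0.6988, -0.1737, 0.6395]
tool_rot: [0.657, 0.752, 0.036, 0.04]
force: [0.3, -0.3, -0.6]
finger_gap: 0.673
```

```bash
python3 - <<'E'
from h import *
tin()
p=manip.sense()['tcp_pos']; u=np.array([.635,-.24,.73])
d(*[tuple(p+u*k) for k in (.08,.2)])
d(*[tuple(p+np.array([.934,-.357,0])*k) for k in (.08,.2)])
E
```

```text
t 21.85 tcp [ 0.6988 -0.1737  0.6395] psi 97.6 z [ 0.1075  0.0013 -0.9942] q [-0.419  0.573  0.218  0.058  2.252 -0.514] F [ 0.3 -0.3 -0.6] gap 0.673
tin axis [-0.125  0.03   0.992] tilt 0.129 az 166.4 err deg 26.38 | want tilt 0.588 az 159.1
centre [ 0.6962 -0.1738  0.6623] err [-0.1528  0.0495 -0.4716]
[-2.65, 5.37, -5.26, 0]
[-6.63, 13.43, -13.16, 0]
[-3.82, 6.98, 0.8, 0]
[-9.55, 17.46, 2.0, 0]
```

```bash
python3 - <<'E'
from h import *
p=manip.sense()['tcp_pos']; u=np.array([.54,-.40,.74])
d(*[tuple(p+u*k) for k in (.08,)])
E
```

```text
[-3.82, 4.46, -5.43, 0]
```

Emit:
drive_tool:
  deltas: [-3.8,4.5,-5.4,0,-3.8,4.5,-5.4,0]

```text
t: 22.05
tcp_pos: [0.6967, -0.1914, 0.6487]
tool_rot: [0.657, 0.75, 0.043, 0.055]
force: [0.5, 0.3, -0.4]
finger_gap: 0.671
```

Emit:
drive_tool:
  deltas: [-3.8,4.6,-5.2,0,-3.8,4.6,-5.2,0]

```text
t: 22.25
tcp_pos: [0.6951, -0.2082, 0.6576]
tool_rot: [0.657, 0.749, 0.05, 0.07]
force: [0.8, 0.1, -0.2]
finger_gap: 0.673
```

Emit:
drive_tool:
  deltas: [-3.9,4.7,-5,0,-3.9,4.7,-5,0]

```text
t: 22.45
tcp_pos: [0.694, -0.2245, 0.6661]
tool_rot: [0.657, 0.747, 0.056, 0.086]
force: [-0.8, -0.7, 0.4]
finger_gap: 0.67
```

```bash
python3 - <<'E'
from h import *
tin()
p=manip.sense()['tcp_pos']; u=np.array([.54,-.40,.74])
d(*[tuple(p+u*k) for k in (.08,)])
E
```

```text
t 22.45 tcp [ 0.694  -0.2245  0.6661] psi 97.02 z [ 0.2025 -0.0287 -0.9789] q [-0.498  0.54   0.218  0.088  2.188 -0.568] F [-0.8 -0.7  0.4] gap 0.67
tin axis [-0.219  0.06   0.974] tilt 0.229 az 164.7 err deg 20.64 | want tilt 0.588 az 159.1
centre [ 0.6892 -0.2238  0.6885] err [-0.1458  0.0996 -0.4978]
[-4.02, 4.95, -4.83, 0]
```

```bash
python3 - <<'E'
from h import *
p=manip.sense()['tcp_pos']; u=np.array([.42,-.55,.72])
d(*[tuple(p+u*k) for k in (.09,)])
E
```

```text
[-5.72, 4.3, -5.44, 0]
```

Emit:
drive_tool:
  deltas: [-5.7,4.3,-5.4,0,-5.7,4.3,-5.4,0]

```text
t: 22.65
tcp_pos: [0.6871, -0.2528, 0.6751]
tool_rot: [0.657, 0.745, 0.062, 0.102]
force: [-0.9, -0.9, -0.3]
finger_gap: 0.67
```

Emit:
drive_tool:
  deltas: [-5.7,4.4,-5.2,0,-5.7,4.4,-5.2,0]

```text
t: 22.85
tcp_pos: [0.6806, -0.2795, 0.6838]
tool_rot: [0.656, 0.742, 0.068, 0.118]
force: [-0.8, -0.4, -0.4]
finger_gap: 0.673
```

Emit:
drive_tool:
  deltas: [-5.7,4.5,-5,0,-5.7,4.5,-5,0]

```text
t: 23.05
tcp_pos: [0.6744, -0.3041, 0.6923]
tool_rot: [0.656, 0.74, 0.073, 0.134]
force: [0.9, -0.3, -0.2]
finger_gap: 0.671
```

```bash
python3 - <<'E'
from h import *
tin()
p=manip.sense()['tcp_pos']; u=np.array([.42,-.55,.72])
d(*[tuple(p+u*k) for k in (.09,)])
E
```

```text
t 23.05 tcp [ 0.6744 -0.3041  0.6923] psi 96.05 z [ 0.2933 -0.0679 -0.9536] q [-0.626  0.512  0.218  0.138  2.124 -0.657] F [ 0.9 -0.3 -0.2] gap 0.671
tin axis [-0.309  0.099  0.946] tilt 0.331 az 162.2 err deg 14.79 | want tilt 0.588 az 159.1
centre [ 0.6676 -0.3025  0.7141] err [-0.1242  0.1783 -0.5234]
[-5.96, 4.78, -4.73, 0]
```

Emit:
drive_tool:
  deltas: [-6.2,4.6,-4.7,0,-6.2,4.6,-4.7,0]

```text
t: 23.25
tcp_pos: [0.6689, -0.3301, 0.6992]
tool_rot: [0.655, 0.737, 0.077, 0.15]
force: [-0.9, 0.7, -0.3]
finger_gap: 0.671
```

Emit:
drive_tool:
  deltas: [-6.2,4.7,-4.5,0,-6.2,4.7,-4.5,0]

```text
t: 23.45
tcp_pos: [0.6638, -0.3542, 0.706]
tool_rot: [0.653, 0.734, 0.081, 0.167]
force: [-0.9, 0.2, -1.0]
finger_gap: 0.67
```

Emit:
drive_tool:
  deltas: [-6.2,4.8,-4.3,0,-6.2,4.8,-4.3,0]

```text
t: 23.65
tcp_pos: [0.6592, -0.3765, 0.7132]
tool_rot: [0.652, 0.73, 0.085, 0.184]
force: [-0.1, 0.4, -1.0]
finger_gap: 0.67
```

```bash
python3 - <<'E'
from h import *
tin()
p=manip.sense()['tcp_pos']; u=np.array([.42,-.55,.72])
d(*[tuple(p+u*k) for k in (.09,)])
E
```

```text
t 23.65 tcp [ 0.6592 -0.3765  0.7132] psi 94.73 z [ 0.3808 -0.1159 -0.9174] q [-0.74   0.497  0.219  0.194  2.045 -0.732] F [-0.1  0.4 -1. ] gap 0.67
tin axis [-0.395  0.147  0.907] tilt 0.436 az 159.6 err deg 8.73 | want tilt 0.588 az 159.1
centre [ 0.6503 -0.3739  0.7342] err [-0.1069  0.2496 -0.5435]
[-6.2, 5.18, -3.93, 0]
```

```bash
python3 - <<'E'
from h import *
p=manip.sense()['tcp_pos']; u=np.array([.6,-.33,.72])
d(*[tuple(p+u*k) for k in (.09,)])
E
```

```text
[-4.39, 6.94, -3.54, 0]
```

Emit:
drive_tool:
  deltas: [-4.4,6.9,-3.5,0,-4.4,6.9,-3.5,0]

```text
t: 23.85
tcp_pos: [0.6694, -0.3799, 0.7182]
tool_rot: [0.65, 0.727, 0.09, 0.202]
force: [-0.1, 0.5, -1.1]
finger_gap: 0.67
```

Emit:
drive_tool:
  deltas: [-4.4,7,-3.3,0,-4.4,7,-3.3,0]

```text
t: 24.05
tcp_pos: [0.6799, -0.3823, 0.7242]
tool_rot: [0.648, 0.724, 0.094, 0.219]
force: [0.2, 1.0, -0.2]
finger_gap: 0.672
```

Emit:
drive_tool:
  deltas: [-4.4,7.1,-3.1,0,-4.4,7.1,-3.1,0]

```text
t: 24.25
tcp_pos: [0.6901, -0.3843, 0.7311]
tool_rot: [0.645, 0.72, 0.099, 0.237]
force: [-0.4, 0.6, -1.1]
finger_gap: 0.667
```

```bash
python3 - <<'E'
from h import *
tin()
p=manip.sense()['tcp_pos']; u=np.array([.6,-.33,.72])
d(*[tuple(p+u*k) for k in (.09,)])
E
```

```text
t 24.25 tcp [ 0.6901 -0.3843  0.7311] psi 93.28 z [ 0.4685 -0.164  -0.8681] q [-0.728  0.494  0.219  0.204  1.935 -0.717] F [-0.4  0.6 -1.1] gap 0.667
tin axis [-0.482  0.195  0.854] tilt 0.546 az 158.0 err deg 2.45 | want tilt 0.588 az 159.1
centre [ 0.6792 -0.3805  0.7509] err [-0.1358  0.2563 -0.5602]
[-4.59, 7.22, -2.61, 0]
```

Emit:
drive_tool:
  deltas: [-3,7.5,-2.8,0,-3,7.5,-2.8,0]

```text
t: 24.45
tcp_pos: [0.7043, -0.375, 0.7404]
tool_rot: [0.641, 0.716, 0.104, 0.255]
force: [0.2, 0.5, -0.4]
finger_gap: 0.673
```

```bash
python3 - <<'E'
from h import *
tin(); go(TG+.25*N+np.array([.0,-.08,.05]), TG+.12*N)
E
```

```text
t 24.45 tcp [ 0.7043 -0.375   0.7404] psi 92.76 z [ 0.4982 -0.179  -0.8484] q [-0.706  0.49   0.218  0.199  1.899 -0.7  ] F [ 0.2  0.5 -0.4] gap 0.673
tin axis [-0.511  0.209  0.834] tilt 0.585 az 157.7 err deg 0.77 | want tilt 0.588 az 159.1
centre [ 0.6928 -0.3709  0.7597] err [-0.1494  0.2467 -0.569 ]
[29.54, -35.58, 8.62]
[38.17, -36.42, 24.43]
```

Tin axis is now within 0.8° of the reader axis. Before descending, I check that the path to the reader is reachable within joint ranges.

```bash
python3 - <<'E'
from h import *
from fk import *
from scipy.optimize import least_squares
p=np.load('fk.npy'); st=manip.sense(); R=Ro.from_quat(st['tool_rot']).as_matrix(); q=st['q']; x,Rf=fk(p,q); M=Rf.T@R
print('fk err',x-st['tcp_pos']); c0=st['tcp_pos']+R@CG
lo=np.array([-3.08,-.75,.22,-1.43,0,-2.85])-.02; hi=np.array([3.08,2.2,2.44,4.57,2.65,2.85])
V=[c0,TG+.35*N*np.array([.3,.3,1])+[0.02,-.08,0],TG+.12*N,TG]
for a,b in zip(V[:-1],V[1:]):
    for k in np.linspace(.25,1,4):
        c=a+(b-a)*k; t=c-R@CG
        def f(q):
            x,Rf=fk(p,q); return np.r_[(x-t)*3,Ro.from_matrix(R.T@Rf@M).as_rotvec()]
        r=least_squares(f,np.clip(q,lo+1e-3,hi-1e-3),bounds=(lo,hi)); q=r.x; print(c.round(3),q.round(2),np.abs(r.fun).max().round(4))
go(*V[1:])
E
```

```text
fk err [ 0.00268762 -0.00083984  0.00028127]
[ 0.647 -0.324  0.69 ] [-0.7   0.27  0.76  0.18  1.59 -0.75] 0.0
[ 0.601 -0.277  0.621] [-0.68  0.14  1.1   0.18  1.37 -0.78] 0.0
[ 0.555 -0.23   0.551] [-0.67  0.03  1.39  0.18  1.19 -0.8 ] 0.0
[ 0.509 -0.183  0.482] [-0.64 -0.05  1.64  0.18  1.02 -0.81] 0.0
[ 0.502 -0.163  0.434] [-0.61 -0.04  1.76  0.18  0.89 -0.79] 0.0
[ 0.495 -0.142  0.386] [-0.57 -0.02  1.87  0.17  0.75 -0.77] 0.0
[ 0.488 -0.121  0.338] [-0.53  0.03  1.98  0.17  0.59 -0.75] 0.0
[ 0.481 -0.1    0.291] [-0.48  0.09  2.08  0.17  0.43 -0.73] 0.0
[ 0.497 -0.106  0.266] [-0.47  0.16  2.08  0.2   0.35 -0.75] 0.0
[ 0.512 -0.112  0.241] [-0.47  0.23  2.08  0.24  0.28 -0.79] 0.0
[ 0.528 -0.118  0.216] [-0.46  0.31  2.08  0.31  0.21 -0.86] 0.0
[ 0.543 -0.124  0.191] [-0.46  0.38  2.07  0.41  0.15 -0.96] 0.0
[25.53, -26.21, 11.06]
[38.17, -36.42, 24.43]
[37.89, -36.16, 36.42]
```

Emit:
drive_tool:
  deltas: [2.5,-2.6,1.1,0,5.1,-5.2,2.2,0,7.7,-7.9,3.3,0,10.2,-10.5,4.4,0,12.8,-13.1,5.5,0,15.3,-15.7,6.6,0,17.9,-18.3,7.7,0,20.4,-21,8.8,0,23,-23.6,10,0,25.5,-26.2,11,0,25.5,-26.2,11,0,25.5,-26.2,11,0]

```text
t: 25.65
tcp_pos: [0.5202, -0.187, 0.4635]
tool_rot: [0.641, 0.716, 0.104, 0.256]
force: [0.4, -1.3, 1.4]
finger_gap: 0.669
```

```bash
python3 - <<'E'
from h import *
tin(); go(TG+.12*N,TG+.03*N)
E
```

```text
t 25.65 tcp [ 0.5202 -0.187   0.4635] psi 92.79 z [ 0.4991 -0.1791 -0.8478] q [-0.642 -0.043  1.635  0.183  1.018 -0.806] F [ 0.4 -1.3  1.4] gap 0.669
tin axis [-0.512  0.209  0.833] tilt 0.586 az 157.7 err deg 0.75 | want tilt 0.588 az 159.1
centre [ 0.5087 -0.1829  0.4829] err [ 0.0347  0.0587 -0.2922]
[12.62, -10.25, 13.46]
[12.41, -10.06, 22.46]
```

Emit:
drive_tool:
  deltas: [1.3,-1,1.4,0,2.5,-2,2.7,0,3.8,-3,4,0,5,-4.1,5.4,0,6.3,-5.1,6.7,0,7.6,-6.2,8,0,8.8,-7.2,9.4,0,10.1,-8.2,10.7,0,11.4,-9.2,12,0,12.6,-10.2,13.4,0,12.6,-10.2,13.4,0,12.6,-10.2,13.4,0]

```text
t: 26.85
tcp_pos: [0.4955, -0.106, 0.274]
tool_rot: [0.641, 0.716, 0.104, 0.258]
force: [-0.1, -0.4, -0.5]
finger_gap: 0.671
```

```bash
python3 - <<'E'
from h import *
tin(); go(TG+.06*N,TG+.03*N,TG)
for n in('side','top'):
    s=snap(n,'20')
E
```

```text
t 26.85 tcp [ 0.4955 -0.106   0.274 ] psi 92.74 z [ 0.5025 -0.1808 -0.8455] q [-0.478  0.089  2.065  0.169  0.434 -0.723] F [-0.1 -0.4 -0.5] gap 0.671
tin axis [-0.515  0.211  0.831] tilt 0.59 az 157.7 err deg 0.77 | want tilt 0.588 az 159.1
centre [ 0.4839 -0.1018  0.2933] err [ 0.0595 -0.0224 -0.1026]
[0.08, -0.24, 6.07]
[0.02, -0.19, 9.07]
[-0.04, -0.14, 12.07]
```

View pics/side_20.png

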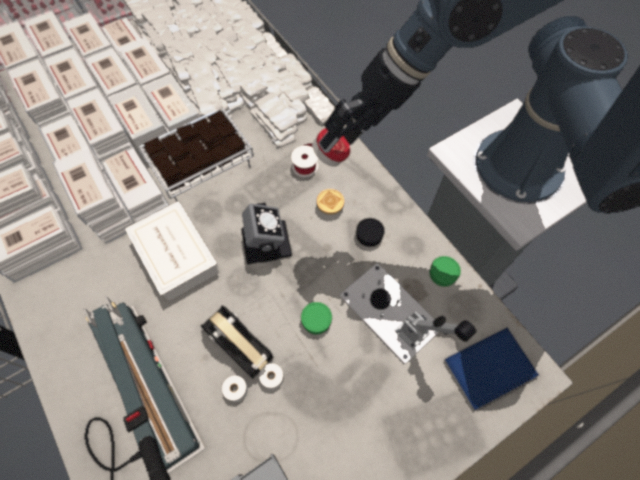

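View pics/top_20.png

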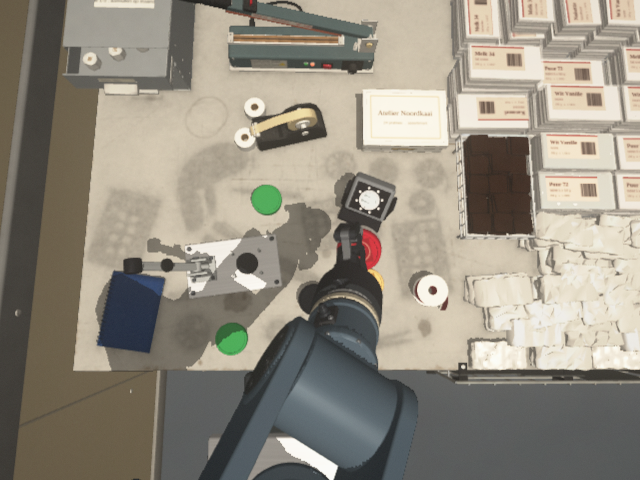

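The side view shows the tilted red tin at (338,145) behind a finger, with the reader at (266,228) untouched. The top view shows the tin at (370,248) and the reader window at (368,201). I approach along the axis to 3 cm short and measure the tin's tilt and centre in the images.

Emit:
drive_tool:
  deltas: [0,-0.1,1.2,0,0,-0.2,2.4,0,0,-0.2,3.6,0,0,-0.2,4.8,0,0,-0.2,6,0,0,-0.2,7.2,0,0,-0.2,8.2,0,0,-0.2,9,0,0,-0.2,9,0,0,-0.2,9,0]

```text
t: 27.95
tcp_pos: [0.5388, -0.1227, 0.1971]
tool_rot: [0.641, 0.716, 0.104, 0.258]
force: [0.6, 0.9, -0.8]
finger_gap: 0.67
```

```bash
cat > lid.py <<'E'
from h import *
import sys
tag=sys.argv[1]
R,c=tin()
for n in('side','top'):
    s=snap(n,tag); P=cloud(s); f=s['frame'].astype(int)
    m=(f[...,0]>90)&(f[...,1]<.5*f[...,0])&(f[...,2]<.55*f[...,0])
    dd=np.linalg.norm(P-c,axis=-1); mm=m&(dd<.045)
    q=P[mm]; print(n,len(q))
    if len(q)<30: continue
    rel=q-c; a=R@A; h=rel@a; print(' height pct',np.percentile(h,[5,50,95]).round(4))
    k=q[abs(h-np.median(h))<.004]
    for i in range(3):
        c0=k.mean(0);U=np.linalg.svd(k-c0)[2][2];U*=np.sign(U[2]);e=(k-c0)@U;k=k[abs(e)<max(.002,2*e.std())]
    print(' lid normal',U.round(3),'n',len(k),'err vs N',np.degrees(np.arccos(U@N)).round(2),'std',e.std().round(4))
    u,v=cv2.Rodrigues(np.zeros(3))[0][:2],0
    x=np.cross(a,[0,1,0]);x/=np.linalg.norm(x);y=np.cross(a,x)
    X=np.c_[rel@x,rel@y]*1000; print(' in-plane extents',np.percentile(X,[1,99],axis=0).round(1).tolist())
    cc,rr=cv2.minEnclosingCircle(X[abs(h-np.median(h))<.006].astype(np.float32)); print(' circle',cc,rr)
    ys,xs=np.where(mm); y0,x0=int(ys.mean()),int(xs.mean())
    cv2.imwrite(f'pics/lid_{n}_{tag}.png',cv2.resize(s['frame'][max(0,y0-60):y0+60,max(0,x0-80):x0+80,::-1],None,fx=4,fy=4,interpolation=3))
E
python3 lid.py 21
```

```text
t 27.95 tcp [ 0.5388 -0.1227  0.1971] psi 92.71 z [ 0.5027 -0.1811 -0.8453] q [-0.464  0.307  2.076  0.31   0.208 -0.861] F [ 0.6  0.9 -0.8] gap 0.67
tin axis [-0.515  0.211  0.831] tilt 0.591 az 157.7 err deg 0.79 | want tilt 0.588 az 159.1
centre [ 0.5272 -0.1185  0.2164] err [ 0.0162 -0.0057 -0.0257]
side 346
 height pct [0.0078 0.0127 0.0144]
 lid normal [-0.517  0.2    0.832] n 290 err vs N 0.15 std 0.0009
 in-plane extents [[-31.1, -29.7], [28.7, 23.4]]
 circle (-1.7259552478790283, -0.3894639313220978) 31.712297439575195
top 363
 height pct [0.0079 0.0129 0.0148]
 lid normal [-0.514  0.201  0.834] n 302 err vs N 0.3 std 0.001
 in-plane extents [[-32.6, -26.8], [17.3, 30.0]]
 circle (-3.2623696327209473, 0.321831077337265) 30.568552017211914
```

The cameras put the lid normal within 0.3° of the window normal, and the tin centre within about 2 mm of the kinematic estimate. Last 3 cm:

```bash
python3 -c "
from h import *
go(TG-np.array([.0018,0,.0003]))"
```

```text
[0.0, -0.12, 3.07]
```

Emit:
drive_tool:
  deltas: [0,0,0.6,0,0,-0.1,1.2,0,0,-0.1,1.8,0,0,-0.1,2.4,0,0,-0.1,3.05,0,0,-0.1,3.05,0,0,-0.1,3.05,0,0,-0.1,3.05,0]

```text
t: 28.85
tcp_pos: [0.5533, -0.1283, 0.1714]
tool_rot: [0.641, 0.716, 0.104, 0.258]
force: [-0.7, 0.6, -1.1]
finger_gap: 0.671
```

```bash
python3 lid.py 22; python3 -c "
from h import *
go(TG-np.array([.0018,0,.0003]))"
```

```text
t 28.85 tcp [ 0.5533 -0.1283  0.1714] psi 92.71 z [ 0.5033 -0.1814 -0.8449] q [-0.46   0.379  2.07   0.439  0.144 -0.988] F [-0.7  0.6 -1.1] gap 0.671
tin axis [-0.516  0.212  0.83 ] tilt 0.592 az 157.7 err deg 0.8 | want tilt 0.588 az 159.1
centre [ 0.5417 -0.1242  0.1907] err [ 0.0018 -0.0001  0.    ]
side 325
 height pct [0.0077 0.0127 0.0145]
 lid normal [-0.507  0.211  0.836] n 272 err vs N 1.01 std 0.0009
 in-plane extents [[-29.9, -29.9], [29.2, 21.2]]
 circle (-1.4793959856033325, 0.1437779664993286) 31.886032104492188
top 326
 height pct [0.0073 0.0125 0.0148]
 lid normal [-0.521  0.207  0.828] n 273 err vs N 0.62 std 0.001
 in-plane extents [[-32.3, -28.3], [14.8, 29.5]]
 circle (-3.891399383544922, -0.2869119942188263) 30.54390525817871
[0.01, -0.03, 0.04]
```

View pics/lid_side_22.png

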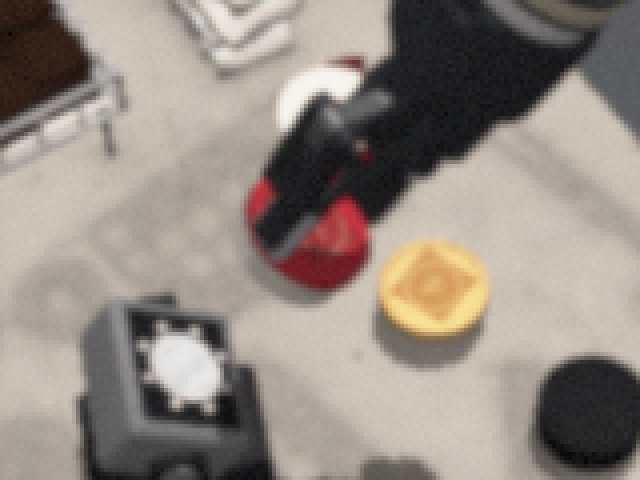

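View pics/top_22.png

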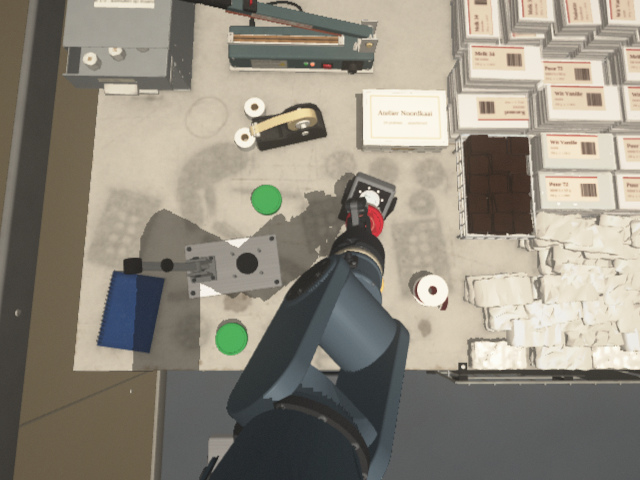

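The crops show the tin tilted and held above the reader, facing its window and clear of it. The gold tin, discs and ribbon are where they were, and the clamp is still back (top view 133,265). I hand in.

```bash
python3 -c "
from h import *
print(manip.sign_off()); info()"
```

```text
the job is handed in; nothing more can be done
None
the job is handed in; nothing more can be done
```

The job is done and handed in at about 29 s. The tin is held in the air in front of the reader, with its underside facing the window.

**Clamp:**
- My first grip on the knob slipped off, and the arm did not move.
- The second, deeper grip carried the arm just past dead centre before the knob slipped out again. The spring then closed the clamp.
- It pressed on the lid untouched for about 1.5 s before I gripped the knob again. I lifted it past upright and let go, and the spring threw it fully back. The last pictures show it still there.

**Tilting the tin:** The moves cannot tilt the tool directly. I got the tilt by repeatedly commanding poses just beyond the arm's reach, high in free air, and then brought the tin down along the window's axis.

**Last checks:**

| Check | Result |
|---|---|
| Angle from arm pose to window axis | 0.8° |
| Angle from lid surface in the two pictures | 0.6° and 1.0° (0.15° and 0.3° at 3 cm short of the final pose) |
| Tin centre from its target | about 2 mm |
| Pull on the wrist | no unusual force |

- **Disagreement on the centre:** the arm pose and the two pictures differ by about 1.5 to 4 mm in one direction. I corrected by 1.8 mm. The top view was partly hidden by a finger.
- **Possible range issue:** while tilting, joint 3 rested on its lower limit and read 0.218 to 0.219, against the stated 0.22.
- **Other objects:** I saw no contact with the reader. The other things look unmoved, though the arm hides the gold tin in the last top view, so that one is from the side view only.

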